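Prove the specimen chuck's taper in the socket stand, then knock it free with the drift

TASK

Check that the red-collared chuck fits the steel socket stand: take it from the rack, twist and push its tapered shank fully home, set it there with a firm push of 20 to 30 N, never more, and let go. Then take the orange-handled drift, put its thin end in the yellow-marked side of the stand's cross slot and drive it in, sloping face up, until the wedge alone has lifted the chuck loose. Leave the chuck standing upright in the socket on the drift, and the other things undisturbed.

Things in the scene. Friction and masses are not known exactly. Their poses are not given: they have to be found in the camera images.
- chuck_head (a point): Centre of the chuck's square aluminium head, its grip: 28 x 28 mm across flats (along this x and y), 34 mm tall. Below it a red collar 44 mm wide, 8 mm thick, then the round steel shank, 48 mm long, tapering from 29.5 mm wide at the collar to 18 mm at the end. z up along the axis. About 0.25 kg. It hangs by its collar in one of two rack holes; the other holds a black-collared chuck.
- chuck_collar (a point): Centre of the underside of the chuck's red collar, on the axis, 25 mm below chuck_head; the shank begins here. The chuck is home when this meets the mouth.
- chuck: The whole chuck, 90 mm tall; origin at the centre of the shank's lower end, z up along the axis.
- mouth (a point): Centre of the round mouth, 34 mm wide, in the brass top face of the stand's steel housing (52 x 52 mm), 94 mm above the bench. The chuck is home when its collar rests on this face, where it stops hard. z up, y along the cross slot in the driving direction.
- jaws (a point): On the socket's axis, 16 mm below the mouth, amid four hidden spring jaws that bear on the shank from 8 mm before home, 15 N each. Straight, the last 4 mm take 30 to 45 N, over the limit. Turned to and fro while it sinks, about 1 rad per 2.5 mm, it takes 8 to 16 N, with a turning moment of about 0.4 N m. Once home it stays put; a pull of 18 to 28 N would free it.
- slot (a point): Middle of the lower edge of the cross slot's entry, on the housing's outer face between two yellow strips, 26 mm from the socket's axis, 36 mm above the bench. The drift goes in along +y of this frame. The slot is 16 mm wide, 30 mm high, runs straight through the 52 mm housing; its level floor goes on 44 mm outwards as a ledge 16 mm wide. The seated shank's end is 10 mm above the floor.
- drift_grip (a point): Middle of the grip on the drift's orange handle: 20 mm wide (x), 30 mm tall (z), 110 mm long (60 mm ahead of this point, 50 mm behind). y points along the drift to its thin end, z up. It lies level, underside 34 mm above the bench on two wooden saddles 10 mm thick, 40 mm behind and 95 mm ahead of this point, over an 8 mm board. About 0.18 kg, balanced near the handle's front.
- drift_tip (a point): Thin end of the drift, on its flat underside: 175 mm ahead of drift_grip, 15 mm lower. The steel blade is 10 mm wide, 6 mm tall here, rising evenly to 24 mm at 90 mm back, then level to the handle. The underside slides on the slot's floor.
- drift_front (a point): Front end of the handle, 115 mm behind the tip. Driven in, the wedge meets the shank when the tip is about 40 mm past the slot's entry, then lifts it 1 mm per 5 mm with 8 to 20 N of push. At about 90 mm the chuck is 9 to 10 mm up and loose; at 115 mm this end meets the housing, the chuck 14 mm up.
- drift: The whole drift, 225 mm long; origin at drift_tip, y towards the thin end, z up.
- spare: Black-collared chuck with a straight shank, in the other rack hole, same head; leave alone. Origin at the shank's lower end.
- beaker: Glass beaker, 72 mm wide, 90 mm tall; leave alone. Origin under it.
- jar: Amber specimen jar, 72 mm wide, 110 mm tall; leave alone. Origin under it.
- dish: Clear dish, 90 mm wide, 15 mm tall; leave alone. Origin under it.
- slides: Green slide box 60 x 100 x 30 mm; leave alone. Origin under it.
- brush: Small brush lying on the bench; leave alone.
- dropper: Small amber bottle, 36 mm wide, 80 mm tall; leave alone. Origin under it.
- housing (a joint): How far (m) the steel housing has sunk into its fixed blue base (110 x 100 mm). It rides on a stiff spring that shows the downward push on it, the chuck's weight included: 0 up to 5 N, then 1 mm for every 8 N: 1.9 mm at 20 N, 3.1 mm at 30 N. Mouth, jaws and slot sink with it.
There are look-alikes about, which are no part of the job. Of the things that look like the drift, the largest one is meant.

How it is judged:
By the outcome, as a careful person would: the job done as asked, in the order asked, and still so for the second after the job is handed in, with the robot touching nothing.
It also fails if it takes over 70 s, if anything falls off the work surface, if the arm or the gripper's body presses on something with over 40 N, if the wrist force passes 120 N, or if a joint passes its speed limit or range.

ROBOT

A 6-joint arm with a two-finger parallel gripper is mounted at the origin on the work surface. World frame = base frame: x ahead of the robot, y to its left, z up, the work surface at z = 0. Lengths are in m, angles in rad, forces in N, time in s.
With the tool pointing down it reaches from about 0.325 to 0.85 m from the base axis. Payload 4.4 kg.
Tool frame: the origin (TCP) lies at the very end of the fingers, on their centre line; the grasp point (between the pads) lies 19 mm behind it; z points along the fingers, y is the line along which they close (so a half turn about z gives the same grasp; the last joint's range is limited). The gripper opens to 94 mm and grips with 3 to 60 N. Pads are 16 mm wide; open, the fingers measure 119 mm over their backs; the gripper's body (75 mm by 177 mm) begins 78 mm behind the grasp point.
Start: joints at [-1.429, 0.207, 1.542, -0, 1.393, -0.15], TCP at [0.165, -0.551, 0.205] pointing down, gripper open.
Joint ranges: [-2.73, 2.73], [-0.86, 2.22], [0.23, 2.46], [-1.11, 4.25], [0.08, 2.63], [-2.82, 2.82]. Speed limits (rad/s): [2.79, 2.79, 3.14, 3.14, 3.14, 3.14].

INTERFACE

Orientations are given as a rotation vector (axis times angle).
In Python, from rig import r, eyes, workorder, nets gives the robot as it stands.
- The arm moves only by the tool jog_arm, never from a script. Its argument "commands" is a list of rows, each an object with "delta_pos": the shift along the tool's x, y, z in m, a list of three; "delta_rot": the turn, a rotation vector about the tool's x, y, z in degrees, a list of three. In form: [{"delta_pos": [x, y, z], "delta_rot": [rx, ry, rz]}, ...]. A call has 1 to 5 rows; each row shifts and turns the commanded pose from where the row before left it, along the tool's axes as they then stand; what a row does not reach is not made up. A row lasts 1/10 s, in which the tool goes at most 50 mm and 8.59 degrees, less where a joint would pass 70% of its speed; a pose out of reach is approached as far as the arm can. A call is refused whole if a number of a shift passes 0.05 or a number of a turn 8.59, either way. A call with a gripper value outside its range is refused whole. "jaw" is the opening, from 0 (shut) to 1 (fully open), set as the call begins (left out, the last holds). The fingers move at their own pace and stop on an object; "force" is the grip in N (left out, the last holds). Time passes only in rows, so rows that do not move let the fingers close. It gives the time, the measured TCP pose, the force, the opening and the grip force at its end, in the units of the state.
- r.observe(): the state, without advancing time (a new reading comes with each control period).
- eyes.read_camera(name): name is "scene" or "top" or "wrist"; returns a dict with "image" (480x640x3 uint8, blue, green, red), "mtx" (3x3 intrinsics, pixels), "world_to_cam" (4x4, takes a point from world to camera coordinates); the wrist camera has in their place "mount" (4x4, takes a point from camera to tool coordinates, whose origin is the TCP and whose axes are the flange's). Camera axes: x right, y down, z forward; pixel columns grow to the right and rows downward; lengths in m; the calibration is good to about 2 mm. The wrist camera is an equidistant fisheye: a pixel r from the principal point sees the ray r / f radians off the axis. A picture is of the moment at which its call begins: read the wrist's pose just before it. There is no depth.
- workorder.sign_off(): hands the job in; it is judged then, once.
Trained networks look in the newest picture that a camera, given by its name, has taken for a name from the list of things; names that differ only in an ending like _2 or _b are one class to them, and where a whole thing is asked for, a point or a joint stands for the part that bears it (a point fixed in the world has none). Each returns a list of dicts, best first, with "conf" (0 to 1); they miss things now and then, are a little off and sometimes report something else, mostly with a low value. They report only what shows in the picture. A call takes as long as a camera call. They do not tell look-alikes from the thing itself.
- nets.recognise(name, camera): "pixel" ([column, row] in pixels, amid what is visible of it).
The state is a dict: "time_s": time; "qpos": joint angles; "qd": joint speeds; "joint_efforts": joint torques, N m; "position": TCP position; "orientation": TCP orientation; "ft_force": force on the tool from outside, world axes, zero at the start; "wrist_torque": the same for the moment, N m; "grip_width": finger opening in m; "grasp_force": force on a finger pad.
Only numpy, scipy, OpenCV 4.12 (cv2) and the standard library are available. Lean on these libraries where they do the work, as an engineer would, in place of code of your own. Each camera call takes 0.05 s, during which the arm holds its last target. There are 200 camera calls.

## Working session

There is one attempt and no reset: what is moved stays moved. The work goes in short steps, Python scripts to look and compute and a tool call to move; the robot and the scene stay as the last step left them, time stands still between calls to the robot, and variables do not carry over. Pictures are saved under pics/ and viewed, at most 10 in all, crops included, and the job is handed in when it is done.

Besides the shell and the picture viewer there is one more tool, called after "Request:" in YAML: its name, and indented under it one key for each argument. jog_arm: Moves the arm, as the interface text tells. Its arguments: {"type":"object","properties":{"commands":{"type":"array"},"jaw":{"type":"number"},"force":{"type":"number"}},"required":["commands"]}

```bash
mkdir -p pics; ls; cat > h.py <<'E'
import numpy as np, cv2
from scipy.spatial.transform import Rotation as R
from rig import r, eyes, workorder, nets
def P(c): 
    return np.array(c["mtx"])@np.array(c["world_to_cam"])[:3]
def ray(c,px):
    M=P(c); W=np.array(c["world_to_cam"]); o=-W[:3,:3].T@W[:3,3]
    d=W[:3,:3].T@np.linalg.inv(np.array(c["mtx"]))@np.array([px[0],px[1],1.]); return o,d/np.linalg.norm(d)
def wray(c,s,px):
    K=np.array(c["mtx"]); m=np.array([(px[0]-K[0,2])/K[0,0],(px[1]-K[1,2])/K[1,1]]); t=np.linalg.norm(m)
    d=np.array([*(np.sin(t)*m/max(t,1e-9)),np.cos(t)]); T=np.array(c["mount"]); Q=R.from_rotvec(s["orientation"]).as_matrix()
    return Q@T[:3,3]+np.array(s["position"]), Q@T[:3,:3]@d
def wpix(c,s,X):
    Q=R.from_rotvec(s["orientation"]).as_matrix();T=np.array(c["mount"]);K=np.array(c["mtx"])
    p=T[:3,:3].T@(Q.T@(np.array(X)-s["position"])-T[:3,3]);n=np.hypot(p[0],p[1]);t=np.arctan2(n,p[2])
    return K[0,2]+K[0,0]*t*p[0]/n,K[1,2]+K[1,1]*t*p[1]/n
def pix(c,X):
    q=P(c)@np.append(X,1); return q[:2]/q[2]
def tri(rays):
    A=0;b=0
    for o,d in rays:
        N=np.eye(3)-np.outer(d,d);A=A+N;b=b+N@o
    X=np.linalg.solve(A,b); return X,[float(np.linalg.norm((np.eye(3)-np.outer(d,d))@(X-o))) for o,d in rays]
def atz(ray,z):
    o,d=ray; return o+d*(z-o[2])/d[2]
E
python3 - <<'E'
from h import *
s=r.observe(); print(s)
ims={}
for n in ["scene","top","wrist"]:
    c=eyes.read_camera(n); cv2.imwrite(f"pics/{n}0.png",c["image"]); print(n,np.array(c["mtx"]).round(1).tolist())
    if n!="wrist": print(ray(c,(320,240)))
    else: print(np.array(c["mount"]).round(3).tolist())
    for k in ["chuck_head","chuck_collar","mouth","slot","drift_grip","drift_tip","drift_front","spare"]:
        print(n,k,[(np.round(d["pixel"],1).tolist(),round(d["conf"],2)) for d in nets.recognise(k,n)][:4])
E
```

```text
pics
{'time_s': 0.0, 'qpos': array([-1.42950381e+00,  2.07398385e-01,  1.54293551e+00,  2.13662997e-05,
        1.39349634e+00, -1.50520630e-01]), 'qd': array([-0.00069665,  0.00086565, -0.00026324, -0.00026534, -0.0012758 ,
        0.00027015]), 'joint_efforts': array([-8.26832074e-04, -3.70876157e+01, -2.81418836e+01,  6.94605033e-02,
        3.62802367e-02, -1.95866619e-04]), 'position': array([ 0.16529214, -0.54989497,  0.20431184]), 'orientation': array([-3.10599886e+00, -4.56423169e-01, -4.92112636e-05]), 'ft_force': array([-0.34298596,  0.51792238,  0.10424913]), 'wrist_torque': array([-0.00257377, -0.0230114 ,  0.04300734]), 'grasp_force': 0.0, 'grip_width': 0.09418196364027684}
scene [[482.2, 0.0, 322.5], [0.0, 482.2, 233.0], [0.0, 0.0, 1.0]]
(array([ 1.12125022, -0.11737957,  0.95604261]), array([-0.51339857,  0.06015177, -0.85603953]))
scene chuck_head [([513.2, 188.3], 0.7)]
scene chuck_collar [([516.7, 190.8], 0.57)]
scene mouth [([399.9, 231.0], 0.73)]
scene slot [([400.2, 232.4], 0.77)]
scene drift_grip [([291.0, 214.1], 0.65), ([126.9, 221.2], 0.56)]
scene drift_tip [
[... 567 characters left out ...]
1, 243.8], 0.73)]
top drift_grip [([417.7, 264.1], 0.91), ([505.0, 312.8], 0.79), ([343.7, 292.6], 0.75)]
top drift_tip [([507.3, 309.1], 0.62), ([417.1, 264.9], 0.6), ([345.7, 292.8], 0.54)]
top drift_front [([506.1, 308.4], 0.88), ([420.8, 264.6], 0.6), ([251.2, 244.3], 0.49)]
top spare [([163.8, 268.3], 0.55)]
wrist [[371.6, 0.0, 322.1], [0.0, 371.6, 236.7], [0.0, 0.0, 1.0]]
[[-0.001, -0.974, -0.225, 0.066], [1.0, -0.001, -0.0, -0.001], [0.0, -0.225, 0.974, -0.18], [0.0, 0.0, 0.0, 1.0]]
wrist chuck_head []
wrist chuck_collar []
wrist mouth []
wrist slot []
wrist drift_grip [([341.7, 6.1], 0.45)]
wrist drift_tip [([340.2, 7.3], 0.71)]
wrist drift_front [([339.8, 6.3], 0.61)]
wrist spare []
```

View pics/scene0.png

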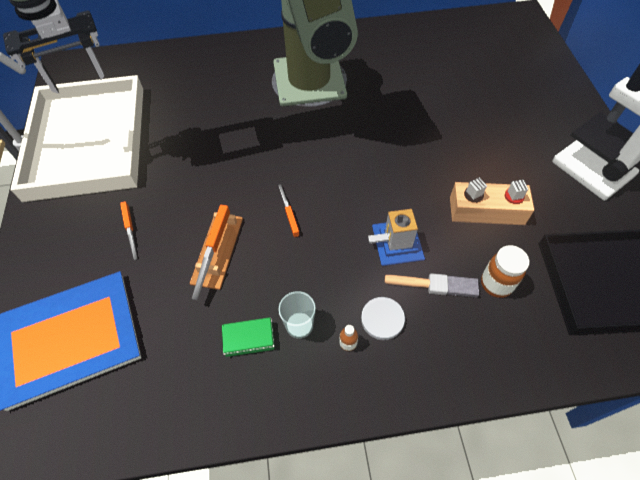

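View pics/top0.png

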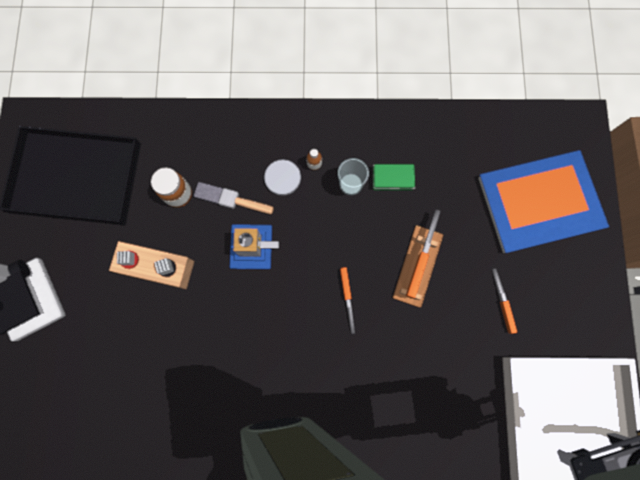

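The scene view shows the chuck rack at (490,200), with the red collar at (516,192) and the black collar at (476,190). The stand is at (400,232) with its ledge pointing to image left (-y). The drift candidates are (215,245), on a board with saddles, (290,212) and (128,230). The first is the largest and the only one on saddles, so it fits the description. I'll confirm that with an enlarged crop.

```bash
python3 - <<'E'
from h import *
a=cv2.imread("pics/scene0.png");b=cv2.imread("pics/top0.png")
def t(im,x,y,w,h):
    f=266/w; q=cv2.resize(im[y:y+h,x:x+w],(266,300),interpolation=cv2.INTER_CUBIC)
    for k in range(0,w,10): cv2.line(q,(int(k*f),0),(int(k*f),5 if (k+x)%50 else 12),(255,255,255),1)
    for k in range(0,h,10): cv2.line(q,(0,int(k*300/h)),(5,int(k*300/h)),(255,255,255),1)
    return q
m=np.vstack([np.hstack([t(a,450,170,80,90),t(a,360,200,80,90),t(a,180,200,100,112)]),np.hstack([t(b,105,230,80,90),t(b,215,205,80,90),t(b,370,205,100,112)])])
cv2.imwrite("pics/m0.png",m)
E
```

```text
(no output)
```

View pics/m0.png

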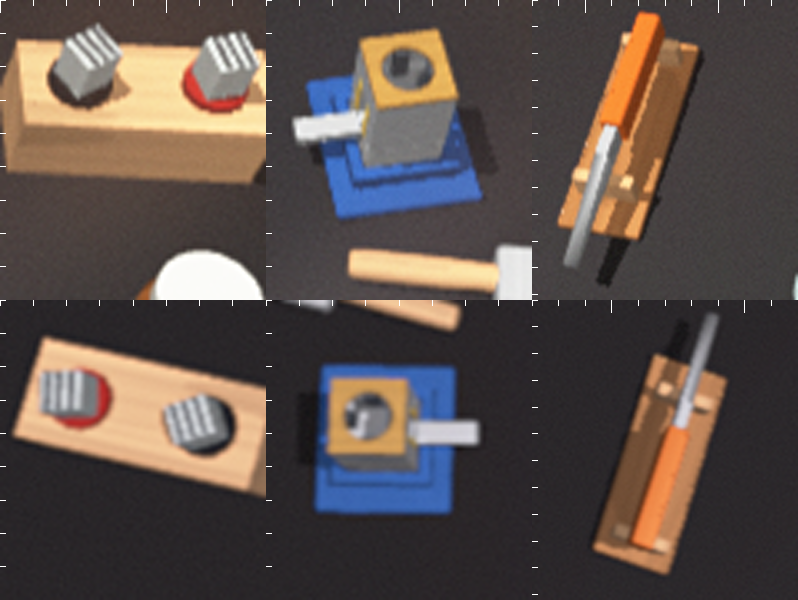

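The crop confirms the red-collared chuck at scene (518,185) / top (125,258). The stand's mouth is at scene (403,221) / top (246,239.5), with the ledge and yellow strips on the -y side. The largest drift lies on its board, handle towards the robot and tip at scene (194,298) / top (437,211).

```bash
python3 - <<'E'
from h import *
a=eyes.read_camera("scene");b=eyes.read_camera("top")
for n,p,q in [("mouth",(402.7,220.7),(245.7,239.5)),("headtop",(518.6,183),(122.5,257.8)),("spare",(476.5,182.5),(162.5,266.5)),("hback",(223.6,205.2),(413.6,295.7)),("hfront",(210.1,247.8),(425.3,252.8)),("tip",(194.3,297.8),(437.3,211.3)),
 ("ledge end",(360+(296-266)/3.325,200+128/3.33),(215+(477-266)/3.325,205+133/3.33))]:
    X,e=tri([ray(a,p),ray(b,q)]); print(n,X.round(4),np.round(e,4))
# stand brass corners at z=.094
for pts,c in [([(362,31),(443,31),(457,93),(372,103)],a)]:
    for u,v in pts: print(atz(ray(c,(360+(u-266)/3.325,200+v/3.333)),.094).round(4))
for u,v in [(331,379),(407,379),(409,453),(331,453)]: print(atz(ray(b,(215+(u-266)/3.325,205+(v-300)/3.333)),.094).round(4))
s=r.observe(); print(R.from_rotvec(s["orientation"]).as_matrix().round(3).tolist())
E
```

```text
mouth [0.5814 0.126  0.0881] [0.0003 0.0003]
headtop [0.5345 0.3996 0.1026] [0.0011 0.0011]
spare [0.5159 0.3094 0.0995] [0.0004 0.0004]
hback [ 0.4569 -0.2599  0.0607] [0.0024 0.0024]
hfront [ 0.559  -0.2943  0.0505] [0.0009 0.0009]
tip [ 0.665  -0.3325  0.0331] [0.0005 0.0005]
ledge end [0.5798 0.0558 0.0305] [0.001 0.001]
[0.5515 0.1022 0.094 ]
[0.56   0.1541 0.094 ]
[0.6079 0.1509 0.094 ]
[0.6065 0.0961 0.094 ]
[0.6054 0.1514 0.094 ]
[0.6057 0.0986 0.094 ]
[0.5539 0.0957 0.094 ]
[0.5536 0.1493 0.094 ]
[[0.958, 0.288, -0.0], [0.288, -0.958, 0.0], [0.0, -0.0, -1.0]]
```

Request:
jog_arm:
  commands:
    - {"delta_pos": [0.041,-0.019,0],"delta_rot": [0,0,0]}
    - {"delta_pos": [0.041,-0.019,0],"delta_rot": [0,0,0]}
    - {"delta_pos": [0.041,-0.019,0],"delta_rot": [0,0,0]}
    - {"delta_pos": [0.041,-0.019,0],"delta_rot": [0,0,0]}
    - {"delta_pos": [0.041,-0.019,0],"delta_rot": [0,0,0]}
  jaw: 1

```text
time_s: 1.95
position: [0.3355, -0.3995, 0.2056]
orientation: [3.108, 0.456, 0.0]
ft_force: [0.3, 0.2, 0.9]
grip_width: 0.0941
grasp_force: 0.0
```

Request:
jog_arm:
  commands:
    - {"delta_pos": [0.041,-0.019,0],"delta_rot": [0,0,0]}
    - {"delta_pos": [0.041,-0.019,0],"delta_rot": [0,0,0]}
    - {"delta_pos": [0.041,-0.019,0],"delta_rot": [0,0,0]}
    - {"delta_pos": [0.041,-0.019,0],"delta_rot": [0,0,0]}
    - {"delta_pos": [0.041,-0.019,0],"delta_rot": [0,0,0]}

```text
time_s: 2.45
position: [0.5047, -0.2494, 0.2057]
orientation: [3.108, 0.457, 0.001]
ft_force: [0.3, 0.2, 0.4]
grip_width: 0.094
grasp_force: 0.0
```

Request:
jog_arm:
  commands:
    - {"delta_pos": [0,0,0],"delta_rot": [0,0,0]}
    - {"delta_pos": [0,0,0],"delta_rot": [0,0,0]}

```text
time_s: 2.65
position: [0.5037, -0.2501, 0.2053]
orientation: [3.107, 0.461, -0.001]
ft_force: [0.2, 0.3, -1.1]
grip_width: 0.0942
grasp_force: 0.0
```

```bash
cat >> h.py <<'E'
import pickle
def snap(tag):
    s=r.observe(); c=eyes.read_camera("wrist"); cv2.imwrite(f"pics/{tag}.png",c["image"]); pickle.dump((s,{k:np.array(v) for k,v in c.items()}),open(f"pics/{tag}.pkl","wb"))
    print(tag,"t",round(s["time_s"],2),s["position"].round(4),"F",np.round(s["ft_force"],1)); return s,c
def load(tag): return pickle.load(open(f"pics/{tag}.pkl","rb"))
def ask(names,n=3):
    for k in names: print(k,[(np.round(d["pixel"],1).tolist(),round(d["conf"],2)) for d in nets.recognise(k,"wrist")][:n])
E
python3 -c "
from h import *
snap('d1'); ask(['drift_grip','drift_tip','drift_front'])"
```

```text
d1 t 2.65 [ 0.5037 -0.2501  0.2053] F [ 0.2  0.3 -1.1]
drift_grip [([502.8, 295.5], 0.9), ([370.5, 196.2], 0.75), ([189.0, 204.8], 0.61)]
drift_tip [([368.3, 202.8], 0.85), ([190.1, 204.3], 0.69), ([503.1, 298.2], 0.62)]
drift_front [([367.3, 201.8], 0.97), ([504.1, 295.7], 0.9), ([187.1, 206.3], 0.88)]
```

Request:
jog_arm:
  commands:
    - {"delta_pos": [0.018,-0.041,0],"delta_rot": [0,0,0]}
    - {"delta_pos": [0.018,-0.041,0],"delta_rot": [0,0,0]}
    - {"delta_pos": [0.018,-0.041,0],"delta_rot": [0,0,0]}
    - {"delta_pos": [0.018,-0.041,0],"delta_rot": [0,0,0]}
    - {"delta_pos": [0.018,-0.041,0],"delta_rot": [0,0,0]}

```text
time_s: 3.35
position: [0.5303, -0.0284, 0.2057]
orientation: [3.109, 0.452, 0.001]
ft_force: [0.6, 1.0, 0.1]
grip_width: 0.0941
grasp_force: 0.0
```

Request:
jog_arm:
  commands:
    - {"delta_pos": [0.018,-0.041,0],"delta_rot": [0,0,0]}
    - {"delta_pos": [0.018,-0.041,0],"delta_rot": [0,0,0]}
    - {"delta_pos": [0,0,0],"delta_rot": [0,0,0]}
    - {"delta_pos": [0,0,0],"delta_rot": [0,0,0]}

```text
time_s: 3.75
position: [0.5414, 0.0598, 0.2055]
orientation: [3.107, 0.457, -0.0]
ft_force: [-0.4, -0.1, 0.6]
grip_width: 0.0938
grasp_force: 0.0
```

```bash
python3 -c "
from h import *
snap('s1'); ask(['mouth','slot'])"
```

```text
s1 t 3.75 [0.5414 0.0598 0.2055] F [-0.4 -0.1  0.6]
mouth [([267.6, 167.2], 0.75)]
slot [([268.8, 164.8], 0.71), ([67.8, 181.3], 0.67)]
```

Request:
jog_arm:
  commands:
    - {"delta_pos": [0.005,-0.041,0],"delta_rot": [0,0,0]}
    - {"delta_pos": [0.005,-0.041,0],"delta_rot": [0,0,0]}
    - {"delta_pos": [0,0,0],"delta_rot": [0,0,0]}
    - {"delta_pos": [0,0,0],"delta_rot": [0,0,0]}

```text
time_s: 4.3
position: [0.5276, 0.1407, 0.2055]
orientation: [3.108, 0.456, 0.0]
ft_force: [0.0, -0.7, -0.2]
grip_width: 0.0935
grasp_force: 0.0
```

```bash
python3 -c "
from h import *
snap('s2'); ask(['mouth','slot','chuck_head','chuck_collar'])"
```

```text
s2 t 4.3 [0.5276 0.1407 0.2055] F [ 0.  -0.7 -0.2]
mouth [([365.5, 178.6], 0.88)]
slot [([365.0, 175.9], 0.91)]
chuck_head [([69.8, 144.7], 0.76), ([541.3, 33.3], 0.25)]
chuck_collar [([70.8, 144.2], 0.91)]
```

Request:
jog_arm:
  commands:
    - {"delta_pos": [0.005,-0.041,0],"delta_rot": [0,0,0]}
    - {"delta_pos": [0.005,-0.041,0],"delta_rot": [0,0,0]}
    - {"delta_pos": [0.005,-0.041,0],"delta_rot": [0,0,0]}
    - {"delta_pos": [0.005,-0.041,0],"delta_rot": [0,0,0]}
    - {"delta_pos": [0.005,-0.041,0],"delta_rot": [0,0,0]}

```text
time_s: 5.05
position: [0.4927, 0.3459, 0.2055]
orientation: [3.108, 0.454, 0.001]
ft_force: [0.5, 0.8, 0.5]
grip_width: 0.0939
grasp_force: 0.0
```

Request:
jog_arm:
  commands:
    - {"delta_pos": [0,0,0],"delta_rot": [0,0,0]}
    - {"delta_pos": [0,0,0],"delta_rot": [0,0,0]}

```text
time_s: 5.25
position: [0.4925, 0.3451, 0.2052]
orientation: [3.107, 0.458, -0.0]
ft_force: [0.3, -0.4, 0.4]
grip_width: 0.0939
grasp_force: 0.0
```

```bash
python3 -c "
from h import *
snap('c1'); ask(['chuck_head','chuck_collar','spare'])
t=[cv2.resize(cv2.imread(f'pics/{k}.png'),(400,300)) for k in ['d1','s1','s2','c1']]
cv2.imwrite('pics/m1.png',np.vstack([np.hstack(t[:2]),np.hstack(t[2:])]))"
```

```text
c1 t 5.25 [0.4925 0.3451 0.2052] F [ 0.3 -0.4  0.4]
chuck_head [([276.5, 156.9], 0.95)]
chuck_collar [([275.5, 157.8], 0.87), ([366.5, 212.0], 0.34)]
spare [([366.6, 211.9], 0.56)]
```

View pics/m1.png

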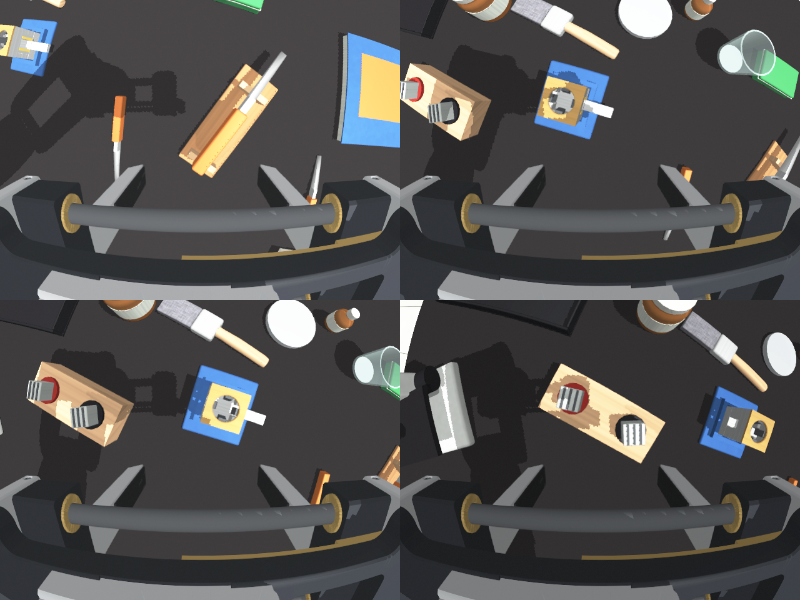

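The montage shows the stand at full-res (267,165) in s1 and (365,178) in s2. The red-collared chuck is at (276,157) in c1, and the drift's board is at (370,190) in d1. I'll rectify these onto metric planes.

```bash
cat >> h.py <<'E'
def rect(tag,x0,y0,z,w,h,k,ang=0):
    # ortho map centred x0,y0 ; up=+x, left=+y ; k px/mm
    s,c=load(tag); v,u=np.mgrid[0:h,0:w]; X=(h/2-v)/k/1000; Y=(w/2-u)/k/1000
    ca,sa=np.cos(ang),np.sin(ang); wx=x0+ca*X-sa*Y; wy=y0+sa*X+ca*Y
    Q=R.from_rotvec(s["orientation"]).as_matrix();T=c["mount"];K=c["mtx"]
    p=np.stack([wx,wy,np.full_like(wx,z)],-1); p=((p-s["position"])@Q-T[:3,3])@T[:3,:3]
    n=np.hypot(p[...,0],p[...,1]);t=np.arctan2(n,p[...,2])
    q=cv2.remap(c["image"],(K[0,2]+K[0,0]*t*p[...,0]/n).astype('f4'),(K[1,2]+K[1,1]*t*p[...,1]/n).astype('f4'),cv2.INTER_CUBIC)
    for i in range(0,w,10): 
        m=(w//2-i)/k
    g=10*k
    for i in np.arange(w/2%g,w,g): cv2.line(q,(int(i),0),(int(i),6),(255,255,255),1)
    for i in np.arange(h/2%g,h,g): cv2.line(q,(0,int(i)),(6,int(i)),(255,255,255),1)
    cv2.drawMarker(q,(w//2,h//2),(255,0,255),cv2.MARKER_CROSS,8,1)
    return q
E
python3 - <<'E'
from h import *
a=np.hstack([rect('s1',.5814,.12,.094,266,300,3),rect('s2',.5814,.12,.094,267,300,3),rect('c1',.5345,.3996,.1,267,300,3)])
b=np.hstack([rect('d1',.56,-.295,.064,400,300,1.3,-.33+np.pi/2),rect('c1',.5345,.3996,.07,200,300,3),rect('s2',.5345,.3996,.07,200,300,3)])
cv2.imwrite('pics/m2.png',np.vstack([a,b]))
E
```

```text
(no output)
```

View pics/m2.png

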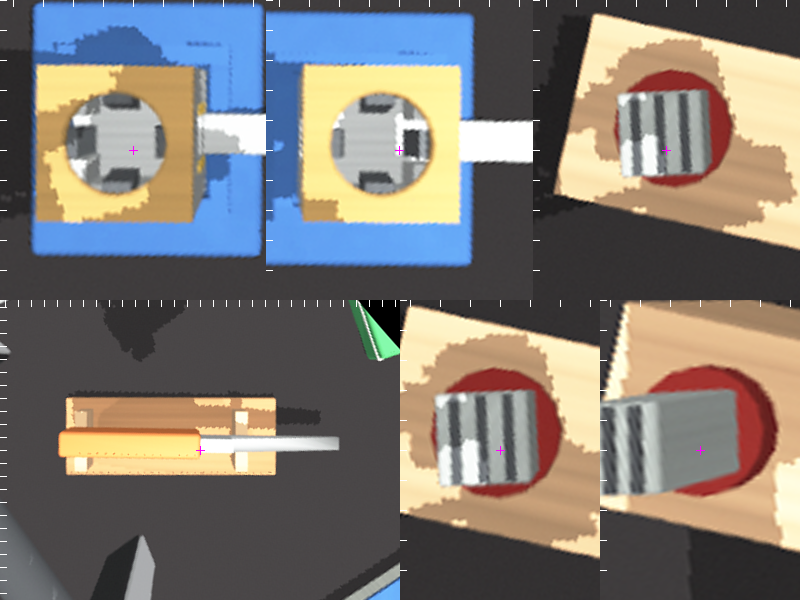

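```bash
python3 - <<'E'
from h import *
s,c=load('c1'); px=wpix(c,s,[.5402,.3996,.1]); o,d=wray(c,s,px); print(px,o)
for tag2 in ['s2']:
  out=[]
  for z in np.arange(.08,.14,.002):
    X=o+d*(z-o[2])/d[2]
    a=rect('c1',X[0],X[1],z,132,132,3)[8:124,8:124]; b=rect(tag2,X[0],X[1],z,132,132,3)[8:124,8:124]
    m=cv2.matchTemplate(cv2.GaussianBlur(a,(0,0),2),cv2.GaussianBlur(b,(0,0),2)[10:-10,10:-10],cv2.TM_CCOEFF_NORMED)
    out.append((round(z,3),round(float(m[10,10]),3)))
  print(out)
# brass check with same scale method; chuck candidates
for z in (.108,.112,.116,.12): print(z,(o+d*(z-o[2])/d[2]).round(4))
X=o+d*(.112-o[2])/d[2]
T=[rect('c1',X[0],X[1],.112,266,300,4),rect('s2',X[0],X[1],.112,266,300,4)]
sc=cv2.imread('pics/scene0.png')[165:215,495:540]; T.append(cv2.resize(sc,(268,300),interpolation=cv2.INTER_CUBIC))
cv2.imwrite('pics/m3.png',np.hstack(T))
E
```

```text
(np.float64(272.8103592770704), np.float64(158.68296948736514)) [0.55555139 0.3649401  0.38514679]
[(np.float64(0.08), 0.596), (np.float64(0.082), 0.321), (np.float64(0.084), -0.142), (np.float64(0.086), -0.397), (np.float64(0.088), -0.208), (np.float64(0.09), 0.269), (np.float64(0.092), 0.519), (np.float64(0.094), 0.271), (np.float64(0.096), -0.26), (np.float64(0.098), -0.518), (np.float64(0.1), -0.192), (np.float64(0.102), 0.327), (np.float64(0.104), 0.376), (np.float64(0.106), -0.143), (np.float64(0.108), -0.619), (np.float64(0.11), -0.537), (np.float64(0.112), -0.11), (np.float64(0.114), 0.105), (np.float64(0.116), -0.1), (np.float64(0.118), -0.441), (np.float64(0.12), -0.466), (np.float64(0.122), -0.218), (np.float64(0.124), -0.073), (np.float64(0.126), -0.2), (np.float64(0.128), -0.386), (np.float64(0.13), -0.333), (np.float64(0.132), -0.194), (np.float64(0.134), -0.175), (np.float64(0.136), -0.264), (np.float64(0.138), -0.329), (np.float64(0.14), -0.285)]
0.108 [0.5406 0.3986 0.108 ]
0.112 [0.5408 0.3981 0.112 ]
0.116 [0.5411 0.3977 0.116 ]
0.12 [0.5413 0.3972 0.12  ]
```

View pics/m3.png

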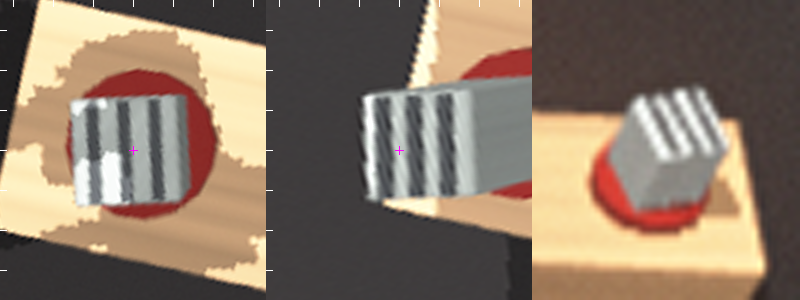

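Axis of the red chuck: (0.5405, 0.4008), head top ≈0.104 and yaw ≈4°, and the collar and head agree. The mouth is at (0.5834, 0.1257, 0.094), with the stand's yaw ≈0. I'll move over the chuck with the tool at yaw 94°.

Request:
jog_arm:
  commands:
    - {"delta_pos": [0.031,-0.02,0],"delta_rot": [0,0,0]}
    - {"delta_pos": [0.031,-0.0195,0],"delta_rot": [0,0,0]}
    - {"delta_pos": [0,0,0.008],"delta_rot": [0,0,-8.59]}
    - {"delta_pos": [0,0,0.008],"delta_rot": [0,0,-8.59]}
    - {"delta_pos": [0,0,0.008],"delta_rot": [0,0,-8.59]}
  jaw: 0.65

```text
time_s: 5.95
position: [0.5414, 0.3997, 0.181]
orientation: [2.925, 1.144, -0.0]
ft_force: [0.5, -0.2, 0.2]
grip_width: 0.0618
grasp_force: 0.0
```

Request:
jog_arm:
  commands:
    - {"delta_pos": [0,0,0.008],"delta_rot": [0,0,-8.59]}
    - {"delta_pos": [0,0,0.008],"delta_rot": [0,0,-8.59]}
    - {"delta_pos": [0,0,0.008],"delta_rot": [0,0,-8.59]}
    - {"delta_pos": [0,0,0.008],"delta_rot": [0,0,-8.59]}
    - {"delta_pos": [0,0,0.008],"delta_rot": [0,0,-8.59]}

```text
time_s: 6.45
position: [0.5413, 0.3994, 0.1413]
orientation: [2.304, 2.136, -0.0]
ft_force: [-0.3, 0.2, -0.7]
grip_width: 0.0615
grasp_force: 0.0
```

Request:
jog_arm:
  commands:
    - {"delta_pos": [0,0,0.006],"delta_rot": [0,0,-8.59]}
    - {"delta_pos": [0,0,0],"delta_rot": [0,0,0]}
    - {"delta_pos": [0,0,0],"delta_rot": [0,0,0]}

```text
time_s: 6.75
position: [0.541, 0.4, 0.1356]
orientation: [2.147, 2.293, -0.0]
ft_force: [-0.0, -0.4, -0.3]
grip_width: 0.0609
grasp_force: 0.0
```

```bash
python3 - <<'E'
from h import *
s,c=snap('c2'); ask(['chuck_head','chuck_collar'])
M=R.from_rotvec(s["orientation"]).as_matrix(); print(M.round(3).tolist())
print(wpix(c,s,[.5405,.4008,.104]))
x,y=s["position"][:2]
cv2.imwrite('pics/m4.png',np.hstack([rect('c2',.5405,.4008,.104,400,400,5),rect('c2',.5405,.4008,.07,400,400,5)]))
E
```

```text
c2 t 6.75 [0.541  0.4    0.1356] F [-0.  -0.4 -0.3]
chuck_head [([320.5, 246.0], 0.58)]
chuck_collar [([322.1, 248.7], 0.59)]
[[-0.066, 0.998, -0.0], [0.998, 0.066, -0.0], [-0.0, -0.0, -1.0]]
(np.float64(319.9443080633268), np.float64(262.96494199349183))
```

View pics/m4.png

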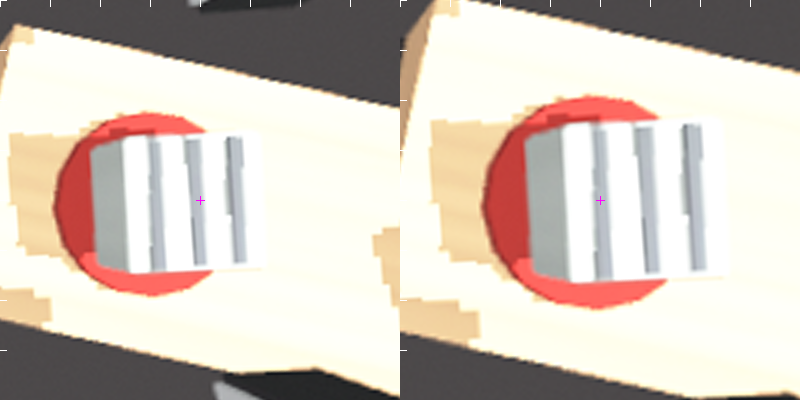

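Request:
jog_arm:
  commands:
    - {"delta_pos": [0.0013,-0.0008,0.016],"delta_rot": [0,0,1.3]}
    - {"delta_pos": [0,0,0.016],"delta_rot": [0,0,0]}
    - {"delta_pos": [0,0,0.016],"delta_rot": [0,0,0]}
    - {"delta_pos": [0,0,0.0145],"delta_rot": [0,0,0]}
    - {"delta_pos": [0,0,0],"delta_rot": [0,0,0]}

```text
time_s: 7.4
position: [0.5369, 0.4006, 0.0684]
orientation: [-2.166, -2.272, 0.012]
ft_force: [-0.4, -0.6, -0.4]
grip_width: 0.0611
grasp_force: 0.0
```

Request:
jog_arm:
  commands:
    - {"delta_pos": [0,0,0],"delta_rot": [0,0,0]}
    - {"delta_pos": [0,0,0],"delta_rot": [0,0,0]}
    - {"delta_pos": [0,0,0],"delta_rot": [0,0,0]}
    - {"delta_pos": [0,0,0],"delta_rot": [0,0,0]}
    - {"delta_pos": [0,0,0],"delta_rot": [0,0,0]}
  jaw: 0.15
  force: 55

```text
time_s: 7.9
position: [0.5398, 0.4025, 0.0738]
orientation: [-2.168, -2.274, -0.001]
ft_force: [-1.0, -1.3, 1.7]
grip_width: 0.0276
grasp_force: 55.0
```

```bash
python3 - <<'E'
from h import *
s=r.observe(); print({k:np.round(s[k],4) for k in s})
E
```

```text
{'time_s': np.float64(7.9), 'qpos': array([5.1220e-01, 5.3070e-01, 1.3895e+00, 4.0000e-04, 1.2206e+00,
       4.6440e-01]), 'qd': array([-0.0005, -0.0007,  0.0025, -0.0015, -0.0015, -0.0008]), 'joint_efforts': array([-5.53100e-01, -4.67143e+01, -2.56495e+01, -9.58000e-02,
       -3.95700e-01,  1.00000e-04]), 'position': array([0.5398, 0.4025, 0.0738]), 'orientation': array([-2.1679e+00, -2.2736e+00, -1.3000e-03]), 'ft_force': array([-0.9545, -1.2794,  1.6579]), 'wrist_torque': array([-0.058 ,  0.1734,  0.0179]), 'grasp_force': np.float64(55.001), 'grip_width': np.float64(0.0276)}
```

Request:
jog_arm:
  commands:
    - {"delta_pos": [0,0,-0.02],"delta_rot": [0,0,0]}
    - {"delta_pos": [0,0,-0.03],"delta_rot": [0,0,0]}
    - {"delta_pos": [0,0,-0.04],"delta_rot": [0,0,0]}
    - {"delta_pos": [0,0,-0.04],"delta_rot": [0,0,0]}
    - {"delta_pos": [-0.03,0.004,0],"delta_rot": [0,0,0]}

```text
time_s: 8.4
position: [0.548, 0.3773, 0.2109]
orientation: [2.161, 2.276, 0.023]
ft_force: [0.5, 0.3, -1.9]
grip_width: 0.0273
grasp_force: 55.0
```

Request:
jog_arm:
  commands:
    - {"delta_pos": [-0.04,0.0045,0],"delta_rot": [0,0,0]}
    - {"delta_pos": [-0.04,0.0045,0],"delta_rot": [0,0,0]}
    - {"delta_pos": [-0.04,0.0045,0],"delta_rot": [0,0,0]}
    - {"delta_pos": [-0.04,0.0045,0],"delta_rot": [0,0,0]}
    - {"delta_pos": [-0.04,0.004,0],"delta_rot": [0,0,0]}

```text
time_s: 8.9
position: [0.5759, 0.172, 0.2021]
orientation: [-2.167, -2.273, 0.002]
ft_force: [0.8, -0.4, -2.4]
grip_width: 0.0276
grasp_force: 55.0
```

Request:
jog_arm:
  commands:
    - {"delta_pos": [-0.032,0.0025,0],"delta_rot": [0,0,0]}
    - {"delta_pos": [-0.0166,0.002,0],"delta_rot": [0,0,0]}
    - {"delta_pos": [0,0,0],"delta_rot": [0,0,0]}
    - {"delta_pos": [0,0,0],"delta_rot": [0,0,0]}
    - {"delta_pos": [0,0,0],"delta_rot": [0,0,0]}

```text
time_s: 9.4
position: [0.583, 0.127, 0.2028]
orientation: [-2.165, -2.275, -0.001]
ft_force: [0.9, 0.8, -3.7]
grip_width: 0.0277
grasp_force: 55.0
```

```bash
python3 - <<'E'
from h import *
s,c=snap('h1'); print({k:np.round(s[k],3) for k in ['ft_force','wrist_torque','grip_width','orientation','qpos']})
a=eyes.read_camera('scene')['image'];b=eyes.read_camera('top')['image']; cv2.imwrite('pics/sc1.png',a); cv2.imwrite('pics/tp1.png',b)
ask(['chuck_head','chuck_collar','mouth'])
w=c['image'][100:400,180:460]
f=lambda q:cv2.resize(q,(400,300),interpolation=cv2.INTER_CUBIC)
t=[cv2.resize(w,(400,428))[:300],f(a[160:265,350:490]),f(b[180:285,180:320]),rect('h1',*s["position"][:2],s["position"][2]-.008,400,300,4)]
cv2.imwrite('pics/m5.png',np.vstack([np.hstack(t[:2]),np.hstack(t[2:])]))
E
```

```text
h1 t 9.4 [0.583  0.127  0.2028] F [ 0.9  0.8 -3.7]
{'ft_force': array([ 0.874,  0.833, -3.69 ]), 'wrist_torque': array([-0.012, -0.103, -0.056]), 'grip_width': np.float64(0.028), 'orientation': array([-2.165e+00, -2.275e+00, -1.000e-03]), 'qpos': array([6.900e-02, 2.540e-01, 1.489e+00, 1.000e-03, 1.399e+00, 1.900e-02])}
chuck_head [([321.3, 286.5], 0.84), ([509.0, 380.4], 0.3)]
chuck_collar [([323.6, 287.6], 0.8)]
mouth [([322.0, 217.9], 0.73), ([479.0, 38.1], 0.63)]
```

View pics/m5.png

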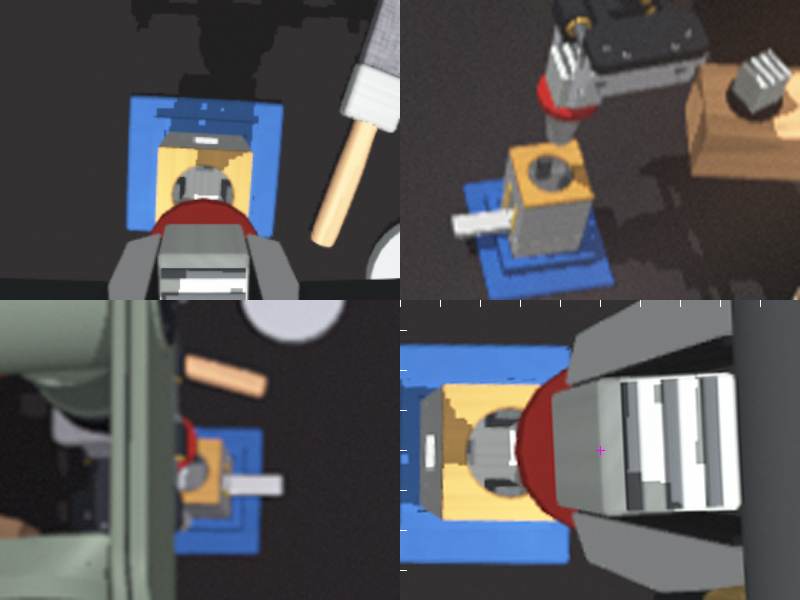

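The chuck is held upright. Its axis is about 1.2 mm on the -y side of the TCP, which puts it on the mouth's axis in y. I'll go down into the mouth, stopping before the jaws.

Request:
jog_arm:
  commands:
    - {"delta_pos": [0,0.0004,0.016],"delta_rot": [0,0,0]}
    - {"delta_pos": [0,0,0.016],"delta_rot": [0,0,0]}
    - {"delta_pos": [0,0,0.014],"delta_rot": [0,0,0]}
    - {"delta_pos": [0,0,0.012],"delta_rot": [0,0,0]}
    - {"delta_pos": [0,0,0.01],"delta_rot": [0,0,0]}

```text
time_s: 10.2
position: [0.5834, 0.1254, 0.1338]
orientation: [-2.167, -2.273, 0.001]
ft_force: [0.0, 0.2, -3.2]
grip_width: 0.0276
grasp_force: 55.0
```

Request:
jog_arm:
  commands:
    - {"delta_pos": [0,0,0.006],"delta_rot": [0,0,0]}
    - {"delta_pos": [0,0,0.003],"delta_rot": [0,0,0]}
    - {"delta_pos": [0,0,0],"delta_rot": [0,0,0]}
    - {"delta_pos": [0,0,0],"delta_rot": [0,0,0]}

```text
time_s: 10.6
position: [0.5839, 0.1258, 0.1262]
orientation: [-2.168, -2.274, -0.001]
ft_force: [-1.0, 3.0, -3.5]
grip_width: 0.0276
grasp_force: 55.0
```

Request:
jog_arm:
  commands:
    - {"delta_pos": [0,0,0.001],"delta_rot": [0,0,8.5]}
    - {"delta_pos": [0,0,0.001],"delta_rot": [0,0,8.5]}
    - {"delta_pos": [0,0,0.0008],"delta_rot": [0,0,8.5]}
    - {"delta_pos": [0,0,0.0006],"delta_rot": [0,0,8.5]}
    - {"delta_pos": [0,0,0.0004],"delta_rot": [0,0,8.5]}

```text
time_s: 11.1
position: [0.5849, 0.1257, 0.1234]
orientation: [2.848, 1.324, 0.005]
ft_force: [0.3, 1.8, -3.0]
grip_width: 0.0274
grasp_force: 55.0
```

Request:
jog_arm:
  commands:
    - {"delta_pos": [0,0,0.0004],"delta_rot": [0,0,-8.5]}
    - {"delta_pos": [0,0,0.0004],"delta_rot": [0,0,-8.5]}
    - {"delta_pos": [0,0,0.0004],"delta_rot": [0,0,-8.5]}
    - {"delta_pos": [0,0,0.0004],"delta_rot": [0,0,-8.5]}
    - {"delta_pos": [0,0,0.0004],"delta_rot": [0,0,-8.5]}

```text
time_s: 11.6
position: [0.5833, 0.1264, 0.1208]
orientation: [-2.16, -2.279, -0.001]
ft_force: [-2.0, 3.0, -2.5]
grip_width: 0.0279
grasp_force: 55.0
```

Request:
jog_arm:
  commands:
    - {"delta_pos": [0.0006,-0.0003,0.0004],"delta_rot": [0,0,-8.5]}
    - {"delta_pos": [0,0,0.0004],"delta_rot": [0,0,-8.5]}
    - {"delta_pos": [0,0,0.0004],"delta_rot": [0,0,-8.5]}
    - {"delta_pos": [0,0,0.0004],"delta_rot": [0,0,-8.5]}
    - {"delta_pos": [0,0,0.0004],"delta_rot": [0,0,-8.5]}

```text
time_s: 12.1
position: [0.5819, 0.1262, 0.1184]
orientation: [-1.186, -2.906, 0.002]
ft_force: [-4.4, 1.8, -1.4]
grip_width: 0.0277
grasp_force: 55.0
```

Request:
jog_arm:
  commands:
    - {"delta_pos": [0,0,0.0004],"delta_rot": [0,0,8.5]}
    - {"delta_pos": [0,0,0.0004],"delta_rot": [0,0,8.5]}
    - {"delta_pos": [0,0,0.0004],"delta_rot": [0,0,8.5]}
    - {"delta_pos": [0,0,0.0004],"delta_rot": [0,0,8.5]}
    - {"delta_pos": [0,0,0.0004],"delta_rot": [0,0,8.5]}

```text
time_s: 12.6
position: [0.5829, 0.127, 0.1167]
orientation: [-2.173, -2.266, -0.001]
ft_force: [-1.5, 3.8, -2.5]
grip_width: 0.0282
grasp_force: 55.0
```

Request:
jog_arm:
  commands:
    - {"delta_pos": [0.0003,0,0.0004],"delta_rot": [0,0,8.5]}
    - {"delta_pos": [0,0,0.0004],"delta_rot": [0,0,8.5]}
    - {"delta_pos": [0,0,0.0004],"delta_rot": [0,0,8.5]}
    - {"delta_pos": [0,0,0.0004],"delta_rot": [0,0,8.5]}
    - {"delta_pos": [0,0,0.0004],"delta_rot": [0,0,8.5]}

```text
time_s: 13.1
position: [0.5841, 0.1267, 0.1152]
orientation: [2.848, 1.325, 0.003]
ft_force: [-0.3, 2.6, -2.6]
grip_width: 0.0275
grasp_force: 55.0
```

Request:
jog_arm:
  commands:
    - {"delta_pos": [0,0,0.0004],"delta_rot": [0,0,-8.5]}
    - {"delta_pos": [0,0,0.0004],"delta_rot": [0,0,-8.5]}
    - {"delta_pos": [0,0,0.0004],"delta_rot": [0,0,-8.5]}
    - {"delta_pos": [0,0,0.0004],"delta_rot": [0,0,-8.5]}
    - {"delta_pos": [0,0,0.0004],"delta_rot": [0,0,-8.5]}

```text
time_s: 13.6
position: [0.5828, 0.1271, 0.1136]
orientation: [-2.16, -2.278, -0.0]
ft_force: [-4.5, 2.7, 2.9]
grip_width: 0.0274
grasp_force: 55.0
```

Request:
jog_arm:
  commands:
    - {"delta_pos": [0,-0.0004,0.0004],"delta_rot": [0,0,-8.5]}
    - {"delta_pos": [0,0,0.0004],"delta_rot": [0,0,-8.5]}
    - {"delta_pos": [0,0,0.0004],"delta_rot": [0,0,-8.5]}
    - {"delta_pos": [0,0,0.0004],"delta_rot": [0,0,-8.5]}
    - {"delta_pos": [0,0,0.0004],"delta_rot": [0,0,-8.5]}

```text
time_s: 14.1
position: [0.5816, 0.1266, 0.112]
orientation: [-1.187, -2.905, 0.001]
ft_force: [-7.0, 1.7, 5.4]
grip_width: 0.0277
grasp_force: 55.0
```

Request:
jog_arm:
  commands:
    - {"delta_pos": [0,0,0.0004],"delta_rot": [0,0,8.5]}
    - {"delta_pos": [0,0,0.0004],"delta_rot": [0,0,8.5]}
    - {"delta_pos": [0,0,0.0004],"delta_rot": [0,0,8.5]}
    - {"delta_pos": [0,0,0.0004],"delta_rot": [0,0,8.5]}
    - {"delta_pos": [0,0,0.0004],"delta_rot": [0,0,8.5]}

```text
time_s: 14.6
position: [0.5829, 0.1272, 0.1109]
orientation: [-2.173, -2.268, -0.002]
ft_force: [-5.1, 2.4, 7.1]
grip_width: 0.0279
grasp_force: 55.0
```

Request:
jog_arm:
  commands:
    - {"delta_pos": [0,-0.0008,0.0005],"delta_rot": [0,0,8.5]}
    - {"delta_pos": [0,0,0.0005],"delta_rot": [0,0,8.5]}
    - {"delta_pos": [0,0,0.0005],"delta_rot": [0,0,8.5]}
    - {"delta_pos": [0,0,0.0005],"delta_rot": [0,0,8.5]}
    - {"delta_pos": [0,0,0.0005],"delta_rot": [0,0,8.5]}

```text
time_s: 15.1
position: [0.5842, 0.1268, 0.1097]
orientation: [2.846, 1.326, 0.007]
ft_force: [-2.2, 1.8, 9.2]
grip_width: 0.0276
grasp_force: 55.1
```

Request:
jog_arm:
  commands:
    - {"delta_pos": [0,0,0.0005],"delta_rot": [0,0,-8.5]}
    - {"delta_pos": [0,0,0.0005],"delta_rot": [0,0,-8.5]}
    - {"delta_pos": [0,0,0.0005],"delta_rot": [0,0,-8.5]}
    - {"delta_pos": [0,0,0.0005],"delta_rot": [0,0,-8.5]}
    - {"delta_pos": [0,0,0.0005],"delta_rot": [0,0,-8.5]}

```text
time_s: 15.6
position: [0.5831, 0.1268, 0.1076]
orientation: [2.162, 2.278, 0.004]
ft_force: [-6.0, 1.3, 13.7]
grip_width: 0.0273
grasp_force: 55.1
```

Request:
jog_arm:
  commands:
    - {"delta_pos": [0,-0.0004,0.0002],"delta_rot": [0,0,-8.5]}
    - {"delta_pos": [0,0,0.0002],"delta_rot": [0,0,-8.5]}
    - {"delta_pos": [0,0,0.0002],"delta_rot": [0,0,-8.5]}
    - {"delta_pos": [0,0,0.0002],"delta_rot": [0,0,-8.5]}
    - {"delta_pos": [0,0,0.0002],"delta_rot": [0,0,-8.5]}

```text
time_s: 16.1
position: [0.5819, 0.1262, 0.1063]
orientation: [1.19, 2.907, 0.0]
ft_force: [-8.1, -0.1, 13.0]
grip_width: 0.0275
grasp_force: 55.1
```

Request:
jog_arm:
  commands:
    - {"delta_pos": [0,0,0.0002],"delta_rot": [0,0,8.5]}
    - {"delta_pos": [0,0,0.0002],"delta_rot": [0,0,8.5]}
    - {"delta_pos": [0,0,0.0002],"delta_rot": [0,0,8.5]}
    - {"delta_pos": [0,0,0.0002],"delta_rot": [0,0,8.5]}
    - {"delta_pos": [0,0,0.0002],"delta_rot": [0,0,8.5]}

```text
time_s: 16.6
position: [0.5833, 0.1272, 0.1062]
orientation: [2.171, 2.268, 0.005]
ft_force: [-6.0, 2.9, 13.7]
grip_width: 0.0278
grasp_force: 55.1
```

```bash
python3 - <<'E'
from h import *
F=[]
s=r.observe(); print(s["position"].round(4),s["ft_force"].round(1),s["wrist_torque"].round(2))
for i in range(3):
    c=eyes.read_camera("scene"); s=r.observe(); print(s["position"].round(4),s["ft_force"].round(1))
cv2.imwrite("pics/sc2.png",c["image"])
cv2.imwrite("pics/sc2c.png",cv2.resize(c["image"][180:270,350:450],(800,600),interpolation=cv2.INTER_CUBIC))
E
```

```text
[0.5833 0.1272 0.1062] [-6.   2.9 13.7] [0.5  1.36 0.53]
[0.5833 0.1272 0.1063] [-5.2  3.2 14.5]
[0.5833 0.1272 0.1063] [-5.7  2.9 14.6]
[0.5833 0.1272 0.1063] [-6.1  2.5 14.5]
```

View pics/sc2c.png

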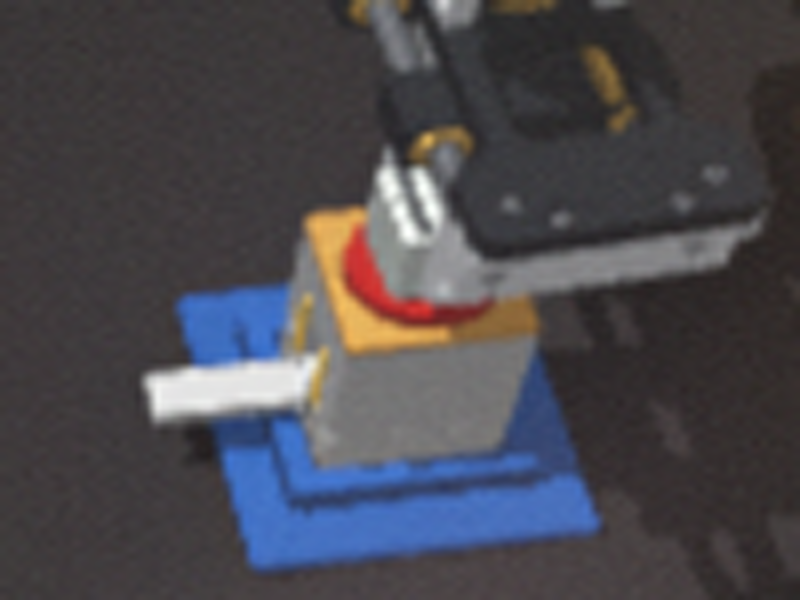

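Request:
jog_arm:
  commands:
    - {"delta_pos": [0,-0.0005,0.0003],"delta_rot": [0,0,8.5]}
    - {"delta_pos": [0,-0.0005,0.0003],"delta_rot": [0,0,8.5]}
    - {"delta_pos": [0,0,0.0003],"delta_rot": [0,0,8.5]}
    - {"delta_pos": [0,0,0.0003],"delta_rot": [0,0,8.5]}
    - {"delta_pos": [0,0,0.0003],"delta_rot": [0,0,8.5]}

```text
time_s: 17.25
position: [0.5845, 0.1266, 0.1061]
orientation: [2.844, 1.326, 0.012]
ft_force: [-3.0, 1.5, 15.4]
grip_width: 0.0274
grasp_force: 55.1
```

Request:
jog_arm:
  commands:
    - {"delta_pos": [0,0,0],"delta_rot": [0,0,-8.5]}
    - {"delta_pos": [0,0,0],"delta_rot": [0,0,-8.5]}
    - {"delta_pos": [0,0,0],"delta_rot": [0,0,-8.5]}
    - {"delta_pos": [0,0,0],"delta_rot": [0,0,-8.5]}
    - {"delta_pos": [0,0,0],"delta_rot": [0,0,-8.5]}

```text
time_s: 17.75
position: [0.5831, 0.1271, 0.1059]
orientation: [2.161, 2.277, 0.008]
ft_force: [-6.3, 2.1, 18.1]
grip_width: 0.0279
grasp_force: 55.1
```

Twisting with no feed sinks it no further, and the force now rises at ≈9 N/mm, which is the housing spring. So the chuck is home. Now the firm push.

Request:
jog_arm:
  commands:
    - {"delta_pos": [0,0,0.0006],"delta_rot": [0,0,0]}
    - {"delta_pos": [0,0,0.0006],"delta_rot": [0,0,0]}
    - {"delta_pos": [0,0,0.0006],"delta_rot": [0,0,0]}
    - {"delta_pos": [0,0,0],"delta_rot": [0,0,0]}

```text
time_s: 18.15
position: [0.5832, 0.1271, 0.1052]
orientation: [2.165, 2.272, 0.007]
ft_force: [-7.8, 1.7, 22.7]
grip_width: 0.0277
grasp_force: 55.0
```

```bash
python3 - <<'E'
from h import *
for i in range(3):
    c=eyes.read_camera("scene"); s=r.observe(); print(s["position"].round(4),s["ft_force"].round(1),s["wrist_torque"].round(2))
E
```

```text
[0.5832 0.127  0.1052] [-8.8  2.  23. ] [0.41 2.02 0.05]
[0.5832 0.1271 0.1052] [-8.9  1.5 22.2] [0.32 2.01 0.03]
[0.5832 0.127  0.1052] [-8.9  2.  21.8] [0.37 2.05 0.08]
```

Request:
jog_arm:
  commands:
    - {"delta_pos": [0,0.0003,-0.002],"delta_rot": [0,0,0]}
    - {"delta_pos": [0,0.0003,-0.002],"delta_rot": [0,0,0]}
    - {"delta_pos": [0,0.0003,-0.002],"delta_rot": [0,0,0]}
    - {"delta_pos": [0,0.0003,-0.002],"delta_rot": [0,0,0]}
    - {"delta_pos": [0,0,0],"delta_rot": [0,0,0]}

```text
time_s: 18.8
position: [0.5831, 0.127, 0.1075]
orientation: [2.167, 2.273, 0.004]
ft_force: [-2.0, 4.1, 4.9]
grip_width: 0.0274
grasp_force: 55.0
```

Request:
jog_arm:
  commands:
    - {"delta_pos": [0,0.0003,-0.0015],"delta_rot": [0,0,0]}
    - {"delta_pos": [0,0,0],"delta_rot": [0,0,0]}

```text
time_s: 19.0
position: [0.583, 0.127, 0.1077]
orientation: [2.168, 2.273, 0.003]
ft_force: [0.4, 5.4, 2.8]
grip_width: 0.0275
grasp_force: 55.0
```

Request:
jog_arm:
  commands:
    - {"delta_pos": [0,0,0],"delta_rot": [0,0,0]}
    - {"delta_pos": [0,0,0],"delta_rot": [0,0,0]}
    - {"delta_pos": [0,0,0],"delta_rot": [0,0,0]}
    - {"delta_pos": [0,0,0],"delta_rot": [0,0,0]}
  jaw: 0.65
  force: 40

```text
time_s: 19.4
position: [0.5821, 0.1256, 0.107]
orientation: [2.168, 2.273, -0.002]
ft_force: [0.2, 0.5, -0.8]
grip_width: 0.0563
grasp_force: 0.0
```

Request:
jog_arm:
  commands:
    - {"delta_pos": [0,0,-0.01],"delta_rot": [0,0,0]}
    - {"delta_pos": [0,0,-0.03],"delta_rot": [0,0,0]}
    - {"delta_pos": [0,0,-0.04],"delta_rot": [0,0,0]}
    - {"delta_pos": [0,0,-0.04],"delta_rot": [0,0,0]}
    - {"delta_pos": [0,0,0],"delta_rot": [0,0,0]}

```text
time_s: 19.9
position: [0.587, 0.1265, 0.2361]
orientation: [2.161, 2.266, 0.017]
ft_force: [0.6, 0.2, 1.0]
grip_width: 0.0614
grasp_force: 0.0
```

```bash
python3 - <<'E'
from h import *
s,c=snap('k1'); a=eyes.read_camera("scene");print(s["orientation"].round(3))
cv2.imwrite("pics/k1m.png",np.hstack([rect('k1',.5834,.1257,.105,400,500,6),cv2.resize(a["image"][185:260,365:425],(400,500),interpolation=cv2.INTER_CUBIC)]))
# drift estimate from d1 rect (m2 tile): pixels -> world
x0,y0,an=.56,-.295,-.33+np.pi/2
for n,u,v in [("hback",60,443),("hfront",200,443.5),("tip",339,443),("hb_top",60,431),("hb_bot",60,457)]:
    X=(150-(v-300))/1.3e3;Y=(200-u)/1.3e3;print(n,x0+np.cos(an)*X-np.sin(an)*Y,y0+np.sin(an)*X+np.cos(an)*Y)
E
```

```text
k1 t 19.9 [0.587  0.1265 0.2361] F [0.6 0.2 1. ]
[2.161 2.266 0.017]
hback 0.45986336392676147 -0.25500898432309205
hfront 0.5616202151419744 -0.29026978828235805
tip 0.6628986053455461 -0.32455360349399076
hb_top 0.4628545303427141 -0.24627628576744542
hb_bot 0.4563736697748168 -0.26519713263801314
```

View pics/k1m.png

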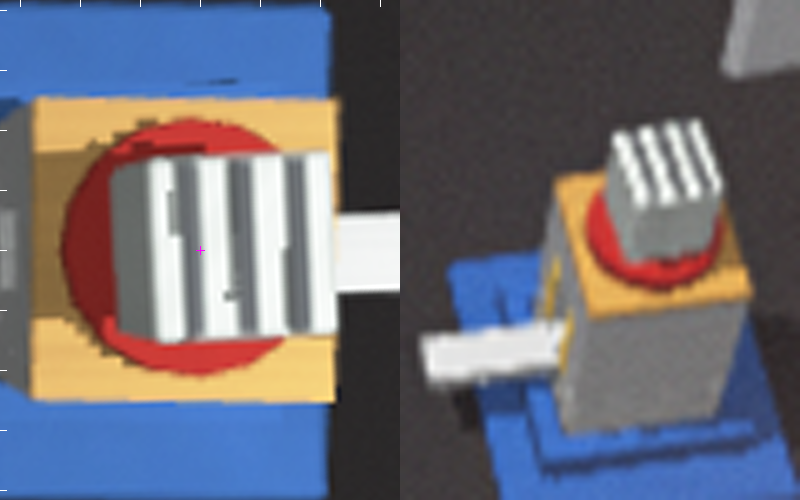

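The two views show the chuck seated on the brass face, upright and released. Next I'll go to the drift.

Request:
jog_arm:
  commands:
    - {"delta_pos": [-0.0437,-0.011,0],"delta_rot": [0,0,0]}
    - {"delta_pos": [-0.0437,-0.011,0],"delta_rot": [0,0,0]}
    - {"delta_pos": [-0.0437,-0.011,0],"delta_rot": [0,0,0]}
    - {"delta_pos": [-0.0437,-0.011,0],"delta_rot": [0,0,0]}
    - {"delta_pos": [-0.0437,-0.011,0],"delta_rot": [0,0,0]}

```text
time_s: 20.5
position: [0.5357, -0.0957, 0.2252]
orientation: [-2.165, -2.271, 0.003]
ft_force: [0.6, -0.1, 0.7]
grip_width: 0.0609
grasp_force: 0.0
```

Request:
jog_arm:
  commands:
    - {"delta_pos": [-0.0437,-0.011,0],"delta_rot": [0,0,0]}
    - {"delta_pos": [-0.0437,-0.011,0],"delta_rot": [0,0,0]}
    - {"delta_pos": [-0.0437,-0.011,0],"delta_rot": [0,0,0]}
    - {"delta_pos": [-0.0437,-0.0116,0],"delta_rot": [0,0,0]}
    - {"delta_pos": [0,0,0.005],"delta_rot": [0,0,8.59]}

```text
time_s: 21.0
position: [0.4992, -0.2763, 0.2207]
orientation: [-2.341, -2.093, 0.004]
ft_force: [-0.1, 0.3, -0.3]
grip_width: 0.061
grasp_force: 0.0
```

Request:
jog_arm:
  commands:
    - {"delta_pos": [0,0,0.005],"delta_rot": [0,0,8.59]}
    - {"delta_pos": [0,0,0.005],"delta_rot": [0,0,8.59]}
    - {"delta_pos": [0,0,0.005],"delta_rot": [0,0,8.59]}
    - {"delta_pos": [0,0,0.005],"delta_rot": [0,0,8.59]}
    - {"delta_pos": [0,0,0.005],"delta_rot": [0,0,8.59]}

```text
time_s: 21.5
position: [0.5001, -0.2704, 0.1947]
orientation: [-2.941, -1.094, 0.004]
ft_force: [-0.9, -0.5, 0.3]
grip_width: 0.0609
grasp_force: 0.0
```

Request:
jog_arm:
  commands:
    - {"delta_pos": [0,0,0.005],"delta_rot": [0,0,8.59]}
    - {"delta_pos": [0,0,0.005],"delta_rot": [0,0,8.59]}
    - {"delta_pos": [0,0,0.005],"delta_rot": [0,0,8.59]}
    - {"delta_pos": [0,0,0.005],"delta_rot": [0,0,8.59]}
    - {"delta_pos": [0,0,0.005],"delta_rot": [0,0,8.59]}

```text
time_s: 22.0
position: [0.5001, -0.2704, 0.1698]
orientation: [-3.139, 0.058, 0.006]
ft_force: [0.2, -0.7, -0.4]
grip_width: 0.0612
grasp_force: 0.0
```

Request:
jog_arm:
  commands:
    - {"delta_pos": [0,0,0.005],"delta_rot": [0,0,8.59]}
    - {"delta_pos": [0,0,0.005],"delta_rot": [0,0,8.59]}
    - {"delta_pos": [0,0,0],"delta_rot": [0,0,0]}
    - {"delta_pos": [0,0,0],"delta_rot": [0,0,0]}
  jaw: 0.5

```text
time_s: 22.4
position: [0.5006, -0.2707, 0.1609]
orientation: [-3.098, 0.512, 0.004]
ft_force: [0.8, 0.3, 0.1]
grip_width: 0.0472
grasp_force: 0.0
```

```bash
cat >> h.py <<'E'
def orange(img,lo=(5,150,80),hi=(20,255,255)):
    return cv2.inRange(cv2.cvtColor(img,cv2.COLOR_BGR2HSV),lo,hi)
E
python3 - <<'E'
from h import *
s,c=snap('d2'); M=R.from_rotvec(s["orientation"]).as_matrix(); print(M.round(3).tolist())
ask(['drift_grip','drift_tip','drift_front'])
x0,y0,an=.506,-.271,np.radians(-19.4)
for tag in ('d2','d1'):
  for z in (.055,.064,.07):
    q=rect(tag,x0,y0,z,600,600,3,an); q[:8]=0;q[:,:8]=0
    m=cv2.morphologyEx(orange(q,(5,190,90)),cv2.MORPH_OPEN,np.ones((9,9)))
    n,l,st,ce=cv2.connectedComponentsWithStats(m)
    for i in np.argsort(-st[1:,4])[:2]+1:
        mm=(l==i).astype('u1'); p=cv2.findContours(mm,0,1)[0][0]; rr=cv2.minAreaRect(p)
        print(tag,z,'ctr fwd/left mm',((300-rr[0][1])/3).__round__(1),((300-rr[0][0])/3).__round__(1),'size',np.round(np.array(rr[1])/3,1),'ang',round(rr[2],1))
E
```

```text
d2 t 22.4 [ 0.5006 -0.2707  0.1609] F [0.8 0.3 0.1]
[[0.947, -0.322, -0.003], [-0.322, -0.947, 0.002], [-0.003, -0.001, -1.0]]
drift_grip [([543.9, 210.5], 0.84), ([323.2, 185.7], 0.83), ([165.4, 273.3], 0.82)]
drift_tip [([326.5, 189.7], 0.91), ([544.9, 214.6], 0.69), ([166.8, 274.5], 0.58)]
drift_front [([323.8, 184.5], 0.98), ([545.1, 211.8], 0.95), ([165.4, 273.6], 0.93)]
```

```bash
python3 - <<'E'
from h import *
x0,y0,an=.506,-.271,np.radians(-19.4)
for tag in ('d2','d1'):
    q=rect(tag,x0,y0,.064,600,600,3,an); h=cv2.cvtColor(q,cv2.COLOR_BGR2HSV)
    print(tag,'across @grip+20:',[(round((300-u)/3),h[240,u].tolist()) for u in range(255,350,6)])
    print('along:',[(round((300-v)/3),h[v,298].tolist()) for v in range(90,500,15)])
E
```

```text
d2 across @grip+20: [(15, [14, 125, 192]), (13, [14, 126, 188]), (11, [14, 126, 193]), (9, [13, 127, 199]), (7, [14, 162, 252]), (5, [23, 131, 255]), (3, [23, 128, 255]), (1, [23, 125, 255]), (-1, [23, 122, 255]), (-3, [24, 119, 255]), (-5, [24, 118, 255]), (-7, [24, 117, 255]), (-9, [24, 119, 255]), (-11, [15, 166, 253]), (-13, [24, 82, 255]), (-15, [22, 87, 254])]
along: [(70, [0, 0, 255]), (65, [0, 0, 255]), (60, [0, 0, 255]), (55, [23, 122, 255]), (50, [23, 123, 255]), (45, [23, 123, 255]), (40, [23, 124, 255]), (35, [23, 124, 255]), (30, [23, 125, 255]), (25, [23, 125, 255]), (20, [23, 125, 255]), (15, [23, 127, 255]), (10, [23, 126, 255]), (5, [23, 127, 255]), (0, [150, 255, 255]), (-5, [23, 127, 255]), (-10, [23, 127, 255]), (-15, [23, 129, 255]), (-20, [23, 130, 255]), (-25, [22, 131, 255]), (-30, [22, 132, 255]), (-35, [22, 133, 255]), (-40, [22, 134, 255]), (-45, [22, 135, 255]), (-50, [11, 152, 190]), (-55, [170, 10, 74]), (-60, [165, 14, 75]), (-65, [170, 10, 75])]
d1 across @grip+20: [(15, [13, 126, 198]), (13, [14, 125, 196]), (11, [11, 176, 168]), (9, [11, 179, 175]), 
[... 183 characters left out ...]
10, 255]), (-11, [17, 133, 253]), (-13, [21, 95, 254]), (-15, [22, 94, 254])]
along: [(70, [0, 0, 255]), (65, [0, 0, 255]), (60, [0, 0, 255]), (55, [25, 110, 255]), (50, [25, 111, 255]), (45, [25, 112, 255]), (40, [25, 113, 255]), (35, [25, 114, 255]), (30, [25, 115, 255]), (25, [24, 116, 255]), (20, [24, 116, 255]), (15, [24, 117, 255]), (10, [24, 117, 255]), (5, [24, 118, 255]), (0, [150, 255, 255]), (-5, [24, 120, 255]), (-10, [24, 120, 255]), (-15, [24, 121, 255]), (-20, [23, 122, 255]), (-25, [23, 124, 255]), (-30, [23, 126, 255]), (-35, [23, 128, 255]), (-40, [23, 129, 255]), (-45, [22, 131, 255]), (-50, [11, 162, 219]), (-55, [173, 14, 74]), (-60, [165, 14, 74]), (-65, [160, 10, 73])]
```

```bash
python3 - <<'E'
from h import *
x0,y0,an=.506,-.271,np.radians(-19.4)
for tag in ('d2','d1'):
  for z in (.058,.064,.07):
    q=rect(tag,x0,y0,z,600,600,3,an); q[:8]=0;q[:,:8]=0
    m=cv2.morphologyEx(orange(q,(17,103,235),(30,255,255)),cv2.MORPH_CLOSE,np.ones((15,15)));m=cv2.morphologyEx(m,cv2.MORPH_OPEN,np.ones((25,25)))
    n,l,st,ce=cv2.connectedComponentsWithStats(m)
    i=np.argmax(st[1:,4])+1; p=cv2.findContours((l==i).astype('u1'),0,1)[0][0]; rr=cv2.minAreaRect(p)
    print(tag,z,'ctr fwd/left mm',round((300-rr[0][1])/3,1),round((300-rr[0][0])/3,1),'size',np.round(np.array(rr[1])/3,1),'ang',round(rr[2],1))
E
```

```text
d2 0.058 ctr fwd/left mm 3.4 -2.8 size [ 18.8 109.4] ang 0.3
d2 0.064 ctr fwd/left mm 4.8 -2.6 size [ 18.4 107.1] ang 0.3
d2 0.07 ctr fwd/left mm 6.0 -2.7 size [104.7  18. ] ang 90.0
d1 0.058 ctr fwd/left mm 3.8 -9.5 size [ 30.3 109.7] ang 0.0
d1 0.064 ctr fwd/left mm 4.5 -5.2 size [ 23.7 107.7] ang 0.0
d1 0.07 ctr fwd/left mm 5.3 -7.0 size [105.3  29.3] ang 90.0
```

Request:
jog_arm:
  commands:
    - {"delta_pos": [0.0147,0.0013,0.02],"delta_rot": [0,0,0.6]}
    - {"delta_pos": [0,0,0.03],"delta_rot": [0,0,0]}
    - {"delta_pos": [0,0,0.03],"delta_rot": [0,0,0]}
    - {"delta_pos": [0,0,0.03],"delta_rot": [0,0,0]}
    - {"delta_pos": [0,0,0.015],"delta_rot": [0,0,0]}

```text
time_s: 23.1
position: [0.5134, -0.2761, 0.0347]
orientation: [-3.094, 0.532, 0.006]
ft_force: [0.2, 0.2, 0.2]
grip_width: 0.0469
grasp_force: 0.0
```

Request:
jog_arm:
  commands:
    - {"delta_pos": [0,0,0.002],"delta_rot": [0,0,0]}
    - {"delta_pos": [0,0,0],"delta_rot": [0,0,0]}
    - {"delta_pos": [0,0,0],"delta_rot": [0,0,0]}

```text
time_s: 23.4
position: [0.5164, -0.2783, 0.0372]
orientation: [3.095, -0.533, 0.005]
ft_force: [0.0, 0.1, 0.4]
grip_width: 0.0469
grasp_force: 0.0
```

Request:
jog_arm:
  commands:
    - {"delta_pos": [0,0,0],"delta_rot": [0,0,0]}
    - {"delta_pos": [0,0,0],"delta_rot": [0,0,0]}
    - {"delta_pos": [0,0,0],"delta_rot": [0,0,0]}
    - {"delta_pos": [0,0,0],"delta_rot": [0,0,0]}
    - {"delta_pos": [0,0,0],"delta_rot": [0,0,0]}
  jaw: 0.1
  force: 58

```text
time_s: 23.9
position: [0.5152, -0.2775, 0.0358]
orientation: [3.096, -0.533, 0.001]
ft_force: [-0.1, 1.0, 2.4]
grip_width: 0.0195
grasp_force: 58.0
```

Request:
jog_arm:
  commands:
    - {"delta_pos": [0,0,-0.015],"delta_rot": [0,0,0]}
    - {"delta_pos": [0,0,-0.035],"delta_rot": [0,0,0]}
    - {"delta_pos": [0,0,-0.035],"delta_rot": [0,0,0]}
    - {"delta_pos": [0,0,-0.03],"delta_rot": [0,0,-8.4]}
    - {"delta_pos": [0,0,0],"delta_rot": [0,0,-8.4]}

```text
time_s: 24.4
position: [0.5182, -0.2796, 0.1569]
orientation: [3.134, -0.065, 0.014]
ft_force: [0.9, -0.7, -2.5]
grip_width: 0.0195
grasp_force: 58.0
```

Request:
jog_arm:
  commands:
    - {"delta_pos": [0,0,0],"delta_rot": [0,0,-8.4]}
    - {"delta_pos": [0,0,0],"delta_rot": [0,0,-8.4]}
    - {"delta_pos": [0,0,0],"delta_rot": [0,0,-8.4]}
    - {"delta_pos": [0,0,0],"delta_rot": [0,0,-8.4]}
    - {"delta_pos": [0,0,0],"delta_rot": [0,0,-8.4]}

```text
time_s: 24.9
position: [0.5147, -0.2771, 0.1507]
orientation: [-2.955, -1.064, 0.001]
ft_force: [0.3, -0.2, -1.0]
grip_width: 0.0194
grasp_force: 58.0
```

Request:
jog_arm:
  commands:
    - {"delta_pos": [0,0,0],"delta_rot": [0,0,-8.4]}
    - {"delta_pos": [0,0,0],"delta_rot": [0,0,-8.4]}
    - {"delta_pos": [0,0,0],"delta_rot": [0,0,-8.4]}
    - {"delta_pos": [0,0,0],"delta_rot": [0,0,-8.4]}
    - {"delta_pos": [0,0,0],"delta_rot": [0,0,-8.4]}

```text
time_s: 25.4
position: [0.5147, -0.2771, 0.1507]
orientation: [-2.378, -2.053, 0.0]
ft_force: [-0.4, -0.7, -3.2]
grip_width: 0.0195
grasp_force: 58.0
```

Request:
jog_arm:
  commands:
    - {"delta_pos": [0,0,0],"delta_rot": [0,0,-0.2]}
    - {"delta_pos": [0,0,0],"delta_rot": [0,0,0]}
    - {"delta_pos": [0,0,0],"delta_rot": [0,0,0]}

```text
time_s: 25.7
position: [0.515, -0.2773, 0.1505]
orientation: [2.383, 2.047, -0.0]
ft_force: [0.6, 0.1, -1.6]
grip_width: 0.0197
grasp_force: 58.0
```

```bash
python3 - <<'E'
from h import *
s,c=snap('e1'); M=R.from_rotvec(s["orientation"]).as_matrix(); print(M.round(4).tolist(),s["grip_width"],s["wrist_torque"].round(2))
ask(['drift_grip','drift_tip','drift_front','slot','mouth'])
p=s["position"]; yaw=np.arctan2(M[1,0],M[0,0])
# rectify in tool-aligned frame at blade top plane near tip and further; print profile across the blade
for z,f in [(-.0018+.006,.16),(-.0018+.012,.13),(-.0018+.024,.075),(.0282,.03)]:
    x=p[0]+np.cos(yaw)*f;y=p[1]+np.sin(yaw)*f
    q=rect('e1',x,y,p[2]+z,240,240,4,yaw); g=cv2.cvtColor(q,cv2.COLOR_BGR2GRAY)
    print(f,'across',[(round((120-u)/4,1),int(g[110:116,u].mean())) for u in range(60,180,4)])
x=p[0]+np.cos(yaw)*.165;y=p[1]+np.sin(yaw)*.165
q=rect('e1',x,y,p[2]+.0042,240,240,4,yaw);g=cv2.cvtColor(q,cv2.COLOR_BGR2GRAY)
for u in (108,116,124,132): print('along',round((120-u)/4,1),[(round((120-v)/4,1),int(g[v,u])) for v in range(40,180,5)])
E
```

```text
e1 t 25.7 [ 0.515  -0.2773  0.1505] F [ 0.6  0.1 -1.6]
[[0.1505, 0.9886, 0.0], [0.9886, -0.1505, -0.0], [-0.0, 0.0, -1.0]] 0.01970705958791622 [-0.16 -0.04 -0.03]
drift_grip [([321.7, 227.0], 0.59), ([350.3, 399.7], 0.46)]
drift_tip [([322.8, 229.5], 0.97), ([246.8, 51.5], 0.74), ([351.0, 405.2], 0.65)]
drift_front [([321.0, 229.3], 0.85), ([245.3, 50.7], 0.73), ([349.9, 404.1], 0.64)]
slot []
mouth []
0.16 across [(15.0, 0), (14.0, 0), (13.0, 0), (12.0, 0), (11.0, 0), (10.0, 0), (9.0, 0), (8.0, 0), (7.0, 0), (6.0, 0), (5.0, 0), (4.0, 0), (3.0, 0), (2.0, 0), (1.0, 0), (0.0, 0), (-1.0, 0), (-2.0, 0), (-3.0, 0), (-4.0, 0), (-5.0, 0), (-6.0, 0), (-7.0, 0), (-8.0, 0), (-9.0, 0), (-10.0, 0), (-11.0, 0), (-12.0, 0), (-13.0, 0), (-14.0, 0)]
0.13 across [(15.0, 50), (14.0, 49), (13.0, 49), (12.0, 49), (11.0, 49), (10.0, 49), (9.0, 49), (8.0, 49), (7.0, 49), (6.0, 49), (5.0, 47), (4.0, 173), (3.0, 177), (2.0, 175), (1.0, 173), (0.0, 174), (-1.0, 174), (-2.0, 173), (-3.0, 165), (-4.0, 155), (-5.0, 150), (-6.0, 69), (-7.0, 49), (-8.0, 49), (-9.0, 49), (-10.0, 49), (-11.0, 49), (-12.0, 49), (-13
[... 1364 characters left out ...]
.5, 0), (-8.8, 0), (-10.0, 0), (-11.2, 0), (-12.5, 0), (-13.8, 0)]
along -1.0 [(20.0, 0), (18.8, 0), (17.5, 0), (16.2, 0), (15.0, 0), (13.8, 0), (12.5, 0), (11.2, 0), (10.0, 0), (8.8, 0), (7.5, 0), (6.2, 0), (5.0, 0), (3.8, 0), (2.5, 0), (1.2, 0), (0.0, 105), (-1.2, 0), (-2.5, 0), (-3.8, 0), (-5.0, 0), (-6.2, 0), (-7.5, 0), (-8.8, 0), (-10.0, 0), (-11.2, 0), (-12.5, 0), (-13.8, 0)]
along -3.0 [(20.0, 0), (18.8, 0), (17.5, 0), (16.2, 0), (15.0, 0), (13.8, 0), (12.5, 0), (11.2, 0), (10.0, 0), (8.8, 0), (7.5, 0), (6.2, 0), (5.0, 0), (3.8, 0), (2.5, 0), (1.2, 0), (0.0, 0), (-1.2, 0), (-2.5, 0), (-3.8, 0), (-5.0, 0), (-6.2, 0), (-7.5, 0), (-8.8, 0), (-10.0, 0), (-11.2, 0), (-12.5, 0), (-13.8, 0)]
```

Request:
jog_arm:
  commands:
    - {"delta_pos": [0,0,0],"delta_rot": [0,0,-8.5]}
    - {"delta_pos": [0,0,0],"delta_rot": [0,0,-0.3]}
    - {"delta_pos": [0.0386,0.0136,0],"delta_rot": [0,0,0]}
    - {"delta_pos": [0.0386,0.0136,0],"delta_rot": [0,0,0]}
    - {"delta_pos": [0.0386,0.0136,0],"delta_rot": [0,0,0]}

```text
time_s: 26.5
position: [0.5556, -0.1605, 0.1504]
orientation: [2.222, 2.221, 0.0]
ft_force: [0.0, 0.6, -1.5]
grip_width: 0.0198
grasp_force: 58.0
```

Request:
jog_arm:
  commands:
    - {"delta_pos": [0.0386,0.0136,0],"delta_rot": [0,0,0]}
    - {"delta_pos": [0.0386,0.0134,0],"delta_rot": [0,0,0]}
    - {"delta_pos": [0,0,0],"delta_rot": [0,0,0]}
    - {"delta_pos": [0,0,0],"delta_rot": [0,0,0]}

```text
time_s: 26.9
position: [0.582, -0.0832, 0.1503]
orientation: [2.216, 2.227, -0.001]
ft_force: [0.1, -0.9, -1.9]
grip_width: 0.0196
grasp_force: 58.0
```

```bash
python3 - <<'E'
from h import *
s,c=snap('e2'); M=R.from_rotvec(s["orientation"]).as_matrix(); print(M.round(4).tolist(),s["grip_width"],s["wrist_torque"].round(2))
a=eyes.read_camera("scene");b=eyes.read_camera("top")
cv2.imwrite('pics/sc3.png',a["image"]);cv2.imwrite('pics/tp3.png',b["image"])
p=s["position"]; tip=p+[.0006,.164,-.0018]
for n,cm in (("scene",a),("top",b)):
    print(n,'pred tip',pix(cm,tip).round(1),'front',pix(cm,p+[.0006,.049,.027]).round(1),'hback',pix(cm,p+[.0006,-.061,.028]).round(1),'mouth',pix(cm,[.5834,.1257,.102]).round(1))
    for k in ['drift_tip','drift_front']: print(k,[(np.round(d["pixel"],1).tolist(),round(d["conf"],2)) for d in nets.recognise(k,n)][:4])
    # intensity along the blade beyond the predicted tip, at the blade's top
    I=cv2.cvtColor(cm["image"],cv2.COLOR_BGR2GRAY)
    print('along',[(k,int(I[tuple(np.round(pix(cm,p+[.0006,k/1000,.0042])[::-1]).astype(int))])) for k in range(130,185,3)])
# ledge lateral position from wrist: rect at floor level z=.036 , y=.075
q=rect('e2',.5834,.062,.036,240,120,4); 
g=cv2.cvtColor(q,cv2.COLOR_BGR2GRAY)
for v in (20,60,100): pass
E
```

```text
e2 t 26.9 [ 0.582  -0.0832  0.1503] F [ 0.1 -0.9 -1.9]
[[-0.0048, 1.0, -0.0003], [1.0, 0.0048, -0.0005], [-0.0005, -0.0003, -1.0]] 0.019570029200131154 [-0.13 -0.11  0.01]
scene pred tip [384.7 207.9] front [328.9 207.3] hback [273.2 214.5] mouth [403.5 217.9]
drift_tip [([128.9, 218.8], 0.87), ([339.6, 209.8], 0.78), ([347.2, 336.8], 0.74), ([290.5, 227.8], 0.57)]
drift_front [([127.2, 226.6], 0.92), ([342.4, 214.5], 0.89), ([294.4, 227.3], 0.51)]
along [(130, 115), (133, 114), (136, 116), (139, 116), (142, 110), (145, 114), (148, 112), (151, 113), (154, 110), (157, 108), (160, 93), (163, 48), (166, 40), (169, 35), (172, 39), (175, 40), (178, 39), (181, 39), (184, 31)]
top pred tip [262.1 233.8] front [314.6 231.3] hback [366.3 231.5] mouth [244.8 237.5]
drift_tip [([503.6, 310.5], 0.92), ([302.6, 232.3], 0.73), ([353.2, 322.4], 0.51)]
drift_front [([305.7, 232.8], 0.69), ([354.9, 327.9], 0.53), ([244.2, 238.6], 0.18)]
along [(130, 89), (133, 88), (136, 88), (139, 87), (142, 84), (145, 85), (148, 83), (151, 83), (154, 80), (157, 79), (160, 80), (163, 63), (166, 59), (169, 73), (172, 78), (175, 87), (178, 101), (181, 98), (184, 86)]
```

Request:
jog_arm:
  commands:
    - {"delta_pos": [0,0.001,0.025],"delta_rot": [0,0,0]}
    - {"delta_pos": [0,0,0.03],"delta_rot": [0,0,0]}
    - {"delta_pos": [0,0,0.03],"delta_rot": [0,0,0]}
    - {"delta_pos": [0,0,0.015],"delta_rot": [0,0,0]}
    - {"delta_pos": [0,0,0.006],"delta_rot": [0,0,0]}

```text
time_s: 27.75
position: [0.5814, -0.084, 0.0424]
orientation: [-2.215, -2.223, 0.003]
ft_force: [-0.6, -1.2, -2.1]
grip_width: 0.0197
grasp_force: 58.0
```

Request:
jog_arm:
  commands:
    - {"delta_pos": [0,0,0],"delta_rot": [0,0,0]}
    - {"delta_pos": [0,0,0],"delta_rot": [0,0,0]}
    - {"delta_pos": [0,0,0],"delta_rot": [0,0,0]}

```text
time_s: 28.05
position: [0.5845, -0.0845, 0.0462]
orientation: [2.214, 2.224, 0.003]
ft_force: [-0.5, 0.1, -1.6]
grip_width: 0.0195
grasp_force: 58.0
```

```bash
python3 - <<'E'
from h import *
s,c=snap('e3'); print(s["ft_force"].round(2),s["wrist_torque"].round(2),s["orientation"].round(4))
a=eyes.read_camera("scene"); cv2.imwrite('pics/sc4.png',a["image"]);p=s["position"]
H=cv2.cvtColor(a["image"],cv2.COLOR_BGR2GRAY)
# vertical image profile through the blade at 20 mm and 80mm behind the tip vs predictions of top/under edges
for k,hh in ((157,.007),(140,.0104),(110,.0164),(80,.0224)):
    t=pix(a,p+[.0006,k/1000,-.0018+hh]); u=pix(a,p+[.0006,k/1000,-.0018]); f=pix(a,[p[0],p[1]+k/1000,.036])
    col=int(round(t[0])); print(k,'top row',t[1].round(1),'under',u[1].round(1),'floor',f[1].round(1),[(v,int(H[v,col])) for v in range(int(t[1])-8,int(u[1])+10)])
E
```

```text
e3 t 28.05 [ 0.5845 -0.0845  0.0462] F [-0.5  0.1 -1.6]
[-0.55  0.09 -1.6 ] [-0.16 -0.1  -0.06] [2.2143 2.2242 0.0026]
157 top row 234.6 under 236.2 floor 238.0 [(226, 65), (227, 65), (228, 61), (229, 60), (230, 63), (231, 60), (232, 73), (233, 91), (234, 103), (235, 114), (236, 117), (237, 110), (238, 125), (239, 134), (240, 134), (241, 151), (242, 128), (243, 69), (244, 61), (245, 59)]
140 top row 234.8 under 237.3 floor 239.0 [(226, 35), (227, 31), (228, 37), (229, 34), (230, 29), (231, 35), (232, 52), (233, 87), (234, 110), (235, 120), (236, 120), (237, 117), (238, 114), (239, 127), (240, 137), (241, 127), (242, 106), (243, 70), (244, 33), (245, 33), (246, 37)]
110 top row 235.2 under 239.1 floor 240.9 [(227, 56), (228, 60), (229, 56), (230, 58), (231, 51), (232, 58), (233, 94), (234, 120), (235, 124), (236, 118), (237, 113), (238, 115), (239, 117), (240, 102), (241, 69), (242, 33), (243, 33), (244, 29), (245, 32), (246, 34), (247, 31), (248, 34)]
80 top row 235.7 under 241.0 floor 242.7 [(227, 30), (228, 33), (229, 27), (230, 31), (231, 27), (232, 31), (233, 60), (234, 104), (235, 127), (236, 123), (237, 117), (238, 115), (239, 112), (240, 118), (241, 119), (242, 94), (243, 54), (244, 31), (245, 31), (246, 31), (247, 30), (248, 29), (249, 31), (250, 30)]
```

Request:
jog_arm:
  commands:
    - {"delta_pos": [0,0,0.0015],"delta_rot": [0,0,0]}
    - {"delta_pos": [0,0,0.001],"delta_rot": [0,0,0]}
    - {"delta_pos": [0,0,0.001],"delta_rot": [0,0,0]}
    - {"delta_pos": [0,0,0],"delta_rot": [0,0,0]}

```text
time_s: 28.55
position: [0.5827, -0.0839, 0.0406]
orientation: [-2.216, -2.226, 0.0]
ft_force: [0.1, -0.2, -2.3]
grip_width: 0.0194
grasp_force: 58.0
```

Request:
jog_arm:
  commands:
    - {"delta_pos": [0,0,0.001],"delta_rot": [0,0,0]}
    - {"delta_pos": [0,0,0.001],"delta_rot": [0,0,0]}
    - {"delta_pos": [0,0,0],"delta_rot": [0,0,0]}

```text
time_s: 28.85
position: [0.5828, -0.084, 0.0386]
orientation: [-2.216, -2.226, 0.0]
ft_force: [0.1, -0.1, -2.5]
grip_width: 0.0196
grasp_force: 58.0
```

Request:
jog_arm:
  commands:
    - {"delta_pos": [0,0,0.0006],"delta_rot": [0,0,0]}
    - {"delta_pos": [0,0,0.0006],"delta_rot": [0,0,0]}
    - {"delta_pos": [0,0,0],"delta_rot": [0,0,0]}

```text
time_s: 29.15
position: [0.5831, -0.084, 0.0378]
orientation: [2.216, 2.226, 0.0]
ft_force: [0.2, -0.3, -1.7]
grip_width: 0.0196
grasp_force: 58.0
```

Request:
jog_arm:
  commands:
    - {"delta_pos": [0.006,0,0.0003],"delta_rot": [0,0,0]}
    - {"delta_pos": [0.006,0,0],"delta_rot": [0,0,0]}
    - {"delta_pos": [0.006,0,0],"delta_rot": [0,0,0]}
    - {"delta_pos": [0.006,0,0],"delta_rot": [0,0,0]}
    - {"delta_pos": [0.004,0,0],"delta_rot": [0,0,0]}

```text
time_s: 29.65
position: [0.583, -0.0552, 0.0376]
orientation: [2.216, 2.227, 0.0]
ft_force: [-0.6, -1.6, 1.0]
grip_width: 0.0197
grasp_force: 58.0
```

Request:
jog_arm:
  commands:
    - {"delta_pos": [0.006,0,0],"delta_rot": [0,0,0]}
    - {"delta_pos": [0.006,0,0],"delta_rot": [0,0,0]}
    - {"delta_pos": [0.006,0,0],"delta_rot": [0,0,0]}
    - {"delta_pos": [0.005,0,0],"delta_rot": [0,0,0]}
    - {"delta_pos": [0,0,0],"delta_rot": [0,0,0]}

```text
time_s: 30.15
position: [0.5828, -0.0319, 0.0374]
orientation: [-2.215, -2.227, -0.001]
ft_force: [0.1, 1.0, 0.5]
grip_width: 0.0202
grasp_force: 58.0
```

Request:
jog_arm:
  commands:
    - {"delta_pos": [0.004,0,0],"delta_rot": [0,0,0]}
    - {"delta_pos": [0.004,0,0],"delta_rot": [0,0,0]}
    - {"delta_pos": [0.003,0,0],"delta_rot": [0,0,0]}
    - {"delta_pos": [0.003,0,0],"delta_rot": [0,0,0]}
    - {"delta_pos": [0.003,0,0],"delta_rot": [0,0,0]}

```text
time_s: 30.65
position: [0.5834, -0.0205, 0.038]
orientation: [2.21, 2.223, -0.008]
ft_force: [-0.6, -14.7, 2.3]
grip_width: 0.0196
grasp_force: 58.0
```

Request:
jog_arm:
  commands:
    - {"delta_pos": [0.003,0,0],"delta_rot": [0,0,0]}
    - {"delta_pos": [0.003,0,0],"delta_rot": [0,0,0]}
    - {"delta_pos": [0.003,0,0],"delta_rot": [0,0,0]}
    - {"delta_pos": [0.003,0,0],"delta_rot": [0,0,0]}
    - {"delta_pos": [0.003,0,0],"delta_rot": [0,0,0]}

```text
time_s: 31.15
position: [0.5842, -0.0103, 0.0386]
orientation: [2.206, 2.219, -0.014]
ft_force: [-1.3, -25.5, 1.8]
grip_width: 0.0194
grasp_force: 58.0
```

```bash
python3 - <<'E'
from h import *
for i in range(3):
    a=eyes.read_camera("scene"); s=r.observe(); print(s["position"].round(4),s["ft_force"].round(1),s["wrist_torque"].round(2))
M=R.from_rotvec(s["orientation"]).as_matrix(); print(M.round(4).tolist())
p=s["position"]; H=a["image"]; o=cv2.inRange(cv2.cvtColor(H,cv2.COLOR_BGR2HSV),(3,150,80),(20,255,255))
# handle front edge: orange/grey change along the handle's top line
for d in ((.0006,.028),): print([(k,H[tuple(np.round(pix(a,p+[d[0],k/1000,.026])[::-1]).astype(int))].tolist()) for k in range(35,66,2)])
E
```

```text
[ 0.5841 -0.0097  0.0386] [ -0.4 -22.3   0.8] [-3.45  0.    0.1 ]
[ 0.5841 -0.0095  0.0385] [ -0.6 -21.9   2. ] [-3.43 -0.05  0.05]
[ 0.5841 -0.0095  0.0385] [ -0.5 -21.8   1.9] [-3.39  0.01  0.05]
[[-0.0053, 1.0, 0.0026], [0.9999, 0.0053, -0.0137], [-0.0137, 0.0025, -0.9999]]
[(35, [61, 55, 56]), (37, [63, 59, 59]), (39, [59, 55, 53]), (41, [63, 59, 62]), (43, [62, 58, 57]), (45, [59, 54, 57]), (47, [60, 56, 59]), (49, [61, 58, 58]), (51, [60, 57, 57]), (53, [64, 59, 59]), (55, [64, 59, 59]), (57, [90, 88, 90]), (59, [127, 126, 128]), (61, [131, 132, 133]), (63, [126, 129, 129]), (65, [132, 130, 130])]
```

Request:
jog_arm:
  commands:
    - {"delta_pos": [0.001,0,0],"delta_rot": [0,0.3,0]}
    - {"delta_pos": [0.001,0,0],"delta_rot": [0,0.3,0]}
    - {"delta_pos": [0.002,0,0],"delta_rot": [0,0.2,0]}
    - {"delta_pos": [0.002,0,0],"delta_rot": [0,0,0]}
    - {"delta_pos": [0.002,0,0],"delta_rot": [0,0,0]}

```text
time_s: 31.8
position: [0.584, -0.0034, 0.0381]
orientation: [2.212, 2.225, -0.001]
ft_force: [-0.7, -26.9, -0.0]
grip_width: 0.0198
grasp_force: 58.0
```

Request:
jog_arm:
  commands:
    - {"delta_pos": [0.002,0,0],"delta_rot": [0,0,0]}
    - {"delta_pos": [0.002,0,0],"delta_rot": [0,0,0]}
    - {"delta_pos": [0.002,0,0],"delta_rot": [0,0,0]}
    - {"delta_pos": [0.002,0,0],"delta_rot": [0,0,0]}
    - {"delta_pos": [0.002,0,0],"delta_rot": [0,0,0]}

```text
time_s: 32.3
position: [0.5833, 0.0105, 0.0378]
orientation: [-2.215, -2.225, -0.006]
ft_force: [0.4, -13.7, -0.2]
grip_width: 0.0197
grasp_force: 58.0
```

Request:
jog_arm:
  commands:
    - {"delta_pos": [0.002,0,0],"delta_rot": [0,-0.2,0]}
    - {"delta_pos": [0.002,0,0],"delta_rot": [0,0,0]}
    - {"delta_pos": [0.002,0,0],"delta_rot": [0,0,0]}
    - {"delta_pos": [0.002,0,0],"delta_rot": [0,0,0]}
    - {"delta_pos": [0.002,0,0],"delta_rot": [0,0,0]}

```text
time_s: 32.8
position: [0.5826, 0.0246, 0.0376]
orientation: [-2.213, -2.224, -0.007]
ft_force: [1.2, -7.1, -0.1]
grip_width: 0.0194
grasp_force: 58.0
```

Request:
jog_arm:
  commands:
    - {"delta_pos": [0.002,0,0],"delta_rot": [0,-0.2,0]}
    - {"delta_pos": [0.002,0,0],"delta_rot": [0,0,0]}
    - {"delta_pos": [0.002,0,0],"delta_rot": [0,0,0]}
    - {"delta_pos": [0.001,0,0],"delta_rot": [0,0,0]}
    - {"delta_pos": [0,0,0],"delta_rot": [0,0,0]}

```text
time_s: 33.3
position: [0.5825, 0.032, 0.0377]
orientation: [-2.214, -2.226, -0.003]
ft_force: [0.6, -5.2, 1.2]
grip_width: 0.0197
grasp_force: 58.0
```

```bash
python3 - <<'E'
from h import *
s,c=snap('f1'); print(s["ft_force"].round(1),s["wrist_torque"].round(2),R.from_rotvec(s["orientation"]).as_matrix().round(4).tolist())
a=eyes.read_camera("scene"); p=s["position"]; H=a["image"]; cv2.imwrite('pics/sc5.png',H)
# red collar's visible extent before (sc after release unavailable) -> compare head-top corner: predict rows
for z in (.136,.150): print('head top centre px if z',z,pix(a,[.5834,.1257,z]).round(1))
m=cv2.inRange(cv2.cvtColor(H,cv2.COLOR_BGR2HSV),(0,150,80),(6,255,255))|cv2.inRange(cv2.cvtColor(H,cv2.COLOR_BGR2HSV),(172,150,80),(180,255,255))
m[:, :370]=0;m[:,440:]=0;m[:180]=0;m[260:]=0
y,x=np.where(m>0); print('red bbox',x.min(),x.max(),y.min(),y.max())
for dz in (0,.005,.0095,.012): # collar disc bbox at lifts
    th=np.linspace(0,6.28,90); q=np.array([pix(a,[.5834+.022*np.cos(t),.1257+.022*np.sin(t),.094+dz+k]) for t in th for k in (0,.008)]); print(dz,q.min(0).round(1),q.max(0).round(1))
print('handle front:',[(k,H[tuple(np.round(pix(a,p+[.0106,k/1000,.02])[::-1]).astype(int))].tolist()) for k in range(37,66,2)])
E
```

```text
f1 t 33.3 [0.5825 0.032  0.0377] F [ 0.6 -5.2  1.2]
[ 0.6 -5.2  1.2] [-1.33 -0.08 -0.01] [[-0.0053, 1.0, 0.0001], [1.0, 0.0053, 0.003], [0.003, 0.0001, -1.0]]
head top centre px if z 0.136 [405.6 208.7]
head top centre px if z 0.15 [406.5 204.8]
red bbox 394 413 212 225
0 [392.7 209.4] [413.9 228.7]
0.005 [392.9 208. ] [414.3 227.4]
0.0095 [393.1 206.8] [414.6 226.2]
0.012 [393.3 206.1] [414.7 225.6]
handle front: [(37, [65, 62, 62]), (39, [65, 62, 62]), (41, [60, 56, 56]), (43, [57, 53, 53]), (45, [55, 51, 52]), (47, [65, 59, 59]), (49, [66, 61, 61]), (51, [67, 64, 62]), (53, [61, 56, 57]), (55, [63, 59, 60]), (57, [60, 54, 53]), (59, [60, 54, 53]), (61, [68, 65, 64]), (63, [111, 110, 113]), (65, [81, 112, 128])]
```

Request:
jog_arm:
  commands:
    - {"delta_pos": [0.002,0,0],"delta_rot": [0,-0.1,0]}
    - {"delta_pos": [0.002,0,0],"delta_rot": [0,0,0]}
    - {"delta_pos": [0,0,0],"delta_rot": [0,0,0]}
    - {"delta_pos": [-0.0015,0,0],"delta_rot": [0,0,0]}
    - {"delta_pos": [0,0,0],"delta_rot": [0,0,0]}

```text
time_s: 33.9
position: [0.5824, 0.0362, 0.0376]
orientation: [-2.214, -2.224, -0.005]
ft_force: [0.9, -2.0, 0.4]
grip_width: 0.0197
grasp_force: 58.0
```

Request:
jog_arm:
  commands:
    - {"delta_pos": [0,0,0],"delta_rot": [0,0,0]}
    - {"delta_pos": [0,0,0],"delta_rot": [0,0,0]}
    - {"delta_pos": [0,0,0],"delta_rot": [0,0,0]}
    - {"delta_pos": [0,0,0],"delta_rot": [0,0,0]}
  jaw: 0.45
  force: 20

```text
time_s: 34.3
position: [0.5822, 0.0368, 0.0376]
orientation: [-2.213, -2.224, -0.006]
ft_force: [-0.3, -1.3, 0.5]
grip_width: 0.042
grasp_force: 0.0
```

Request:
jog_arm:
  commands:
    - {"delta_pos": [0,0,-0.01],"delta_rot": [0,0,0]}
    - {"delta_pos": [0,0,-0.02],"delta_rot": [0,0,0]}
    - {"delta_pos": [0,0,-0.03],"delta_rot": [0,0,0]}
    - {"delta_pos": [0,0,-0.04],"delta_rot": [0,0,0]}
    - {"delta_pos": [-0.02,0,-0.04],"delta_rot": [0,0,0]}

```text
time_s: 34.8
position: [0.5819, 0.0175, 0.1794]
orientation: [-2.21, -2.226, -0.007]
ft_force: [0.4, -0.6, -0.2]
grip_width: 0.0421
grasp_force: 0.0
```

Request:
jog_arm:
  commands:
    - {"delta_pos": [-0.03,0,-0.03],"delta_rot": [0,0,0]}
    - {"delta_pos": [-0.02,0,0],"delta_rot": [0,0,0]}
    - {"delta_pos": [0,0,0],"delta_rot": [0,0,0]}
    - {"delta_pos": [0,0,0],"delta_rot": [0,0,0]}

```text
time_s: 35.2
position: [0.5823, -0.0341, 0.2073]
orientation: [-2.214, -2.222, -0.006]
ft_force: [-0.6, -0.1, -1.8]
grip_width: 0.0422
grasp_force: 0.0
```

```bash
python3 - <<'E'
from h import *
s,c=snap('g1'); print(s["ft_force"].round(1),s["grip_width"])
ask(['chuck_head','chuck_collar','drift_front','drift_grip'],2)
print('pred head',np.round(wpix(c,s,[.5834,.1257,.131]),1),'collar',np.round(wpix(c,s,[.5834,.1257,.106]),1),'front',np.round(wpix(c,s,[.5834,.085,.06]),1))
# rectified: handle top at z .066, collar at .114
def hs(q): return cv2.cvtColor(q,cv2.COLOR_BGR2HSV)
q=hs(rect('g1',.5834,.03,.066,300,600,3)); 
q=hs(rect('g1',.5834,.05,.066,600,300,3))
m=cv2.inRange(q,(5,95,120),(32,255,255)); m[:8]=0;m[:,:8]=0;m=cv2.morphologyEx(m,cv2.MORPH_OPEN,np.ones((21,21)))
n,l,st,ce=cv2.connectedComponentsWithStats(m)
for i in range(1,n): print('orange y',(.05+(300-st[i,0])/3e3).round(4),(.05+(300-st[i,0]-st[i,2])/3e3).round(4),'x',(.5834+(150-st[i,1])/3e3).round(4),(.5834+(150-st[i,1]-st[i,3])/3e3).round(4),st[i,4])
for z in (.102,.108,.114,.118):
  q=hs(rect('g1',.5834,.1257,z,300,300,4)); m=cv2.inRange(q,(0,130,60),(6,255,255))|cv2.inRange(q,(172,130,60),(180,255,255)); m[:8]=0;m[:,:8]=0
  y,x=np.where(cv2.morphologyEx(m,cv2.MORPH_OPEN,np.ones((5,5)))>0); print(z,'red y',(150-x.min())/4,(150-x.max())/4,'x',(150-y.min())/4,(150-y.max())/4)
E
```

```text
g1 t 35.2 [ 0.5823 -0.0341  0.2073] F [-0.6 -0.1 -1.8]
[-0.6 -0.1 -1.8] 0.04216637103183064
chuck_head [([323.7, 26.4], 0.78)]
chuck_collar [([325.0, 26.6], 0.59), ([322.9, 151.7], 0.3)]
drift_front [([214.2, 287.5], 0.88), ([324.2, 151.1], 0.63)]
drift_grip [([209.6, 284.5], 0.95), ([321.8, 147.8], 0.88)]
pred head [323.3  22.7] collar [323.2  33.6] front [322.9  93.4]
orange y 0.1323 0.106 x 0.6117 0.5554 8082
orange y 0.0843 -0.0253 x 0.5934 0.5731 19456
0.102 red y 18.75 -18.5 x 23.75 -20.5
0.108 red y 16.25 -20.0 x 23.25 -20.0
0.114 red y 13.75 -21.75 x 22.75 -19.75
0.118 red y 12.25 -22.75 x 22.5 -19.25
```

The drift stays put: its handle front is ≈15 mm from the housing, so the tip is ≈99 mm in. The chuck's collar stands ≈12 mm above home on the socket axis, and the arm is clear.

```bash
python3 -c "
from h import *
print(workorder.sign_off())"
```

```text
the job is handed in; nothing more can be done
None
```

The job is handed in: the chuck was twisted home, set with a push of about 25 N and let go, then wedged loose by the drift. By my last camera readings it stands upright on the drift about 12 mm above home, at 35 s. During the drive the push briefly read about 27 N, over the expected 8 to 20 N.

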